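Pin a hanger and show it to the inspection camera

ROBOT

A 7-joint arm with a two-finger parallel gripper is mounted at the origin on the work surface. World frame = base frame: x ahead of the robot, y to its left, z up, the work surface at z = 0. Lengths are in mm, angles in rad, forces in N, time in s.
With the tool pointing down it reaches from about 400 to 875 mm from the base axis. Payload 4.4 kg.
Tool frame: the origin (TCP) lies midway between the tips of the shut fingers; the grasp point (between the pads) lies 19 mm behind it; x points along the fingers, z is the direction in which the jaws open and shut, and the axes are right-handed (so a half turn about x gives the same grasp; the last joint's range is limited). The gripper opens to 85 mm and grips with 20 to 120 N. Pads are 22 mm wide; open, the fingers measure 114 mm over their backs; the gripper's body (76 mm by 85 mm) begins 54 mm behind the grasp point. The pads swing forward as they close: fully open they stand 13 mm farther back than shut.
Start: joints at [-1.364, 0.628, 0.038, 1.517, -0.027, 0.996, -0.02], TCP at [175.104, 625.984, 231.313] pointing down, gripper open.
Joint ranges: [-3.06, 3.06], [-0.37, 2.12], [-1.25, 1.32], [0.18, 2.47], [-1.1, 4.24], [0.23, 1.98], [-2.94, 2.94]. Speed limits (rad/s): [2.57, 2.57, 3.14, 3.14, 3.14, 3.14, 3.14].

INTERFACE

Orientations are given as [roll, pitch, yaw] about the fixed x, y, z axes, in that order (R = Rz(yaw) Ry(pitch) Rx(roll)).
In Python, from cell import ctrl gives the robot as it stands. The module is installed in compiled form; this text tells all that it offers.
- The arm moves only by the tool servo_tool, never from a script. Its argument "rows" is a list of rows, each an object of numbers: "dx", "dy", "dz": the shift along the tool's x, y, z in units of 750 mm (1.0 is 750 mm); "wx", "wy", "wz": the turn, a rotation vector about the tool's x, y, z in units of 6 degrees (1.0 is 6 degrees); "fingers": the closure, from 0 (fully open) to 1 (shut). In form: [{"dx": .., "dy": .., "dz": .., "wx": .., "wy": .., "wz": .., "fingers": ..}, ...]. A call has 1 to 5 rows; each row shifts and turns the commanded pose from where the row before left it, along the tool's axes as they then stand; what a row does not reach is not made up. A row lasts 1/8 s, in which the tool goes at most 62.5 mm and 10.7 degrees, less where a joint would pass 70% of its speed; a pose out of reach is approached as far as the arm can. A call with a number of a shift or a turn outside -1 to 1 is refused whole. A call with a gripper value outside its range is refused whole. The fingers move at their own pace and stop on an object; the grip force is fixed at half the most. Time passes only in rows, so rows that do not move let the fingers close. It gives the time, the measured TCP pose, the force and the opening at its end, in the units of the state.
- ctrl.read_state(): the state, without advancing time (a new reading comes with each control period).
- ctrl.get_image(name): name is "scene" or "side" or "wrist"; returns the picture (400x640x3 uint8, red, green, blue); there is no depth.
- ctrl.camera_info(name): a dict with "fovy" (degrees; the focal length in pixels is half the picture's height over the tangent of half this angle, whatever the lens; pixels are square), "cx", "cy" (the principal point, pixels), "k1" (the pictures are not rectified: a ray, as slopes to the right and down, at radius r is drawn at 1 + k1 r^2 times it, then the intrinsics apply), "R" (3x3) and "t" (3): a world point X has camera coordinates R X + t. Camera axes: x right, y down, z forward; pixel columns grow to the right and rows downward; lengths in mm; the calibration is good to about 2 mm. A picture is of the moment at which its call begins: read the wrist's pose just before it. camera_info takes no time and is no camera call; for the wrist camera it gives the pose at the moment of the call.
- ctrl.finish_job(): hands the job in, once; it reports no verdict.
Trained networks look in the newest picture that a camera, given by its name, has taken for a name from the list of things; names that differ only in an ending like _2 or _b are one class to them, and where a whole thing is asked for, a point or a joint stands for the part that bears it (a point fixed in the world has none). Each returns a list of dicts, best first, with "conf" (0 to 1); they miss things now and then, are a little off and sometimes report something else, mostly with a low value. They report only what shows in the picture. A call takes as long as a camera call. They do not tell look-alikes from the thing itself.
- ctrl.search_frame(label, camera): "extent" ([centre column, centre row, width, height] in pixels, round what is visible of it).
- ctrl.silhouettes(label, camera): "region" (400x640 bool, what is visible of it) and "extent" ([centre column, centre row, width, height] in pixels, round what is visible of it).
- ctrl.mark_of(label, camera): "point" ([column, row] in pixels: a listed point, or the origin of a listed thing).
The state is a dict: "clock": time; "qpos": joint angles; "qd": joint speeds; "tau": joint torques, N m; "eef_pos": TCP position; "tool_rot": TCP orientation; "force": force on the tool from outside, world axes, zero at the start; "torque": the same for the moment, N m; "width": finger opening in mm.
Only numpy, scipy, OpenCV 4.12 (cv2) and the standard library are available. Lean on these libraries where they do the work, as an engineer would, in place of code of your own. Each camera call takes 0.05 s, during which the arm holds its last target.

TASK

Join the hanger for the overhead rack: with its strap and fork still lying in the wooden jig, put the long pin with the tall head from the pin stand all the way down through the fork and the strap's eye. Then lift the joined hanger out of the jig by the steel strap and hold it, level and pin head up, with the pinned joint 150 mm straight above the glass of the upward-looking inspection camera and the strap parallel to the camera's long side (either end may lead). Finish holding it still there, do not put it down or let go, and leave the short pin, tape roll, jar and hammer alone.

Things in the scene. Friction and masses are not known exactly. Their poses are not given: they have to be found in the camera images.
- jig: Fixed jig, wooden rests on a grey base 285 x 70 x 12 mm. Origin on the table under its middle; x along it to the fork end, z up. Strap and fork lie in it with about 1 mm play, eyes lined up at x = +90 mm, undersides 37.5 and 30 mm above the table. From x = -100 to +45 mm the strap bridges free. A dowel stands in the strap's tail hole (6 mm deep), low cheeks beside the fork: all lifts out straight up.
- strap: Loose flat steel bar 242 x 30 x 8 mm, 0.26 to 0.4 kg. Origin on its underside, mid width, in its free plain middle: grip here across the 30 mm (the joined hanger balances about 20 mm nearer the eye). x along the bar to its eye, z up. It runs from x = -140 to +102 mm; the eye, a 13 mm hole, is at x = +80 mm, the tail hole at x = -125 mm.
- strap_eye (a point): Centre of the strap's eye at mid thickness (4 mm above the underside), axes as strap.
- fork: Loose dark steel fork (clevis), 0.12 kg: two cheeks 50 x 36 x 6 mm, one above the other, 11 mm gap with the strap's eye in it; web and 12 mm stem at +x. 23 mm high, from x = -25 to +82 mm. Origin on its underside on the hole axis; x to the stem, z up. 13 mm holes through both cheeks. Only the pin keeps it on the strap; pinned, it can swing a few degrees.
- fork_hole (a point): Mouth of the fork's hole, on the axis at the top face of the upper cheek (53 mm above the table while in the jig), z up.
- pin: Loose steel pin, 0.06 kg, upright in either hole of the pin stand: shank 10 mm diameter, 32 mm long including a 6 mm tapered tip, below a cylindrical head 20 mm diameter and 24 mm tall. Origin at the tip's end, z up the axis to the head. In the stand, and when fully in, the head's underside rests on the wood or on the fork's top face.
- pin_seat (a point): On the pin's axis at the underside of the head (32 mm from the tip); with the pin fully in it meets fork_hole.
- pin_mid (a point): On the pin's axis 20.5 mm from the tip; with the pin fully in it lies at the centre of the strap's eye.
- stand: Fixed dark wooden pin stand 130 x 60 x 45 mm, origin on the table under its middle, x along it; two holes at x = -40 and +40 mm, 38 mm deep, one pin in each.
- camera: Fixed inspection camera looking straight up: grey plate 160 x 100 x 18 mm with white centre lines along its long side and a round black lens housing, 60 mm across, in the middle. Origin on the table under the lens, x along the long side.
- lens (a point): Centre of the camera's glass, 30 mm above the table; x along the plate's long side, z up.
- short_pin: Bystander: short pin (18 mm shank, 10 mm diameter) with a wide flat head 34 mm across and 10 mm thick, in the other hole of the pin stand. Too short for this joint. Origin at its tip.
- tape: Bystander: roll of paper tape 90 mm across, 25 mm high, lying on the table; origin at its underside.
- jar: Bystander: glass jar with a metal cap, 64 mm across, 85 mm high; origin at its underside.
- hammer: Bystander: hammer lying on the table beside the work; origin at its underside.
There are look-alikes about, which are no part of the job. Several things have the shape of the strap; the one meant has the colours described above.

How it is judged (in metres and radians):
On the way, in this order (a step that is already met when the one before it is completed fails the run):
1. the long pin is fully down through fork and strap while both still lie in the jig (distance between pin_seat and fork_hole below 0.006 m and distance between pin_mid and strap_eye below 0.007 m and distance of each of strap_eye, fork_hole from where it was at the start of the episode below 0.012 m), for 0.2 s.
2. the pinned hanger is lifted clear of the jig (distance between pin_seat and fork_hole below 0.006 m and distance between pin_mid and strap_eye below 0.007 m and height (world z) of each of strap_eye, fork_hole above 0.1 m), for 0.2 s.
At the end, for the whole second after the job is handed in: Gripper holds the strap still in the air; long pin fully in (6 mm) through fork and eye (7 mm); eye within 20 mm sideways and in height of the point 150 mm above the glass; strap level within 0.15 rad, head up, parallel to the camera within 0.17 rad; jig and camera not touched (distance between pin_seat and fork_hole below 0.006 m and distance between pin_mid and strap_eye below 0.007 m and x of strap_eye in the frame of lens between -0.02 and 0.02 m and y of strap_eye in the frame of lens between -0.02 and 0.02 m and z of strap_eye in the frame of lens between 0.13 and 0.17 m and angle between the x axis of strap and the x axis of lens, either way round below 0.17 rad and angle between strap's own z axis and vertical below 0.15 rad and contact force between the fingers and strap above 1 N and contact force between each of strap, fork and jig below 0.1 N and contact force between each of strap, fork and camera below 0.1 N and linear speed of strap below 0.03 m/s and linear speed of fork below 0.05 m/s); the arm keeps its last pose, push and grip.
It fails at once if a bystander is pushed or taken away (more than 30 mm) (distance of any of short_pin, tape, jar, hammer from where it was at the start of the episode above 0.03 m).
It also fails if it takes over 72 s, if anything falls off the work surface, if the arm or the gripper's body presses on something with over 40 N, if the wrist force passes 120 N, or if a joint passes its speed limit or range.

## Working session

There is one attempt and no reset: what is moved stays moved. The work goes in short steps, Python scripts to look and compute and a tool call to move; the robot and the scene stay as the last step left them, time stands still between calls to the robot, and variables do not carry over. Pictures are saved under pics/ and viewed, and the job is handed in when it is done.

Besides the shell and the picture viewer there is one more tool, called by a JSON object that holds its "name" and its "arguments", one argument or row to a line. servo_tool: Moves the arm, as the interface text tells. Its arguments: {"type":"object","properties":{"rows":{"type":"array"}},"required":["rows"]}

```bash
mkdir -p pics; cat > h.py <<'E'
import numpy as np, cv2
from cell import ctrl
from scipy.spatial.transform import Rotation as Ro
def snap(n,f,crop=None,s=1):
    im=ctrl.get_image(n); 
    o=im[:,:,::-1].copy()
    if crop: o=o[crop[1]:crop[3],crop[0]:crop[2]]
    if s!=1: o=cv2.resize(o,None,fx=s,fy=s,interpolation=cv2.INTER_CUBIC)
    cv2.imwrite('pics/'+f,o); return im
def K(ci): 
    f=200/np.tan(np.radians(ci['fovy'])/2); return f
def ray(ci,p):
    f=K(ci); u=np.array([(p[0]-ci['cx'])/f,(p[1]-ci['cy'])/f]); v=u.copy()
    for _ in range(20): v=u/(1+ci['k1']*(v@v))
    R=np.array(ci['R']);t=np.array(ci['t'])
    return -R.T@t, R.T@np.array([v[0],v[1],1.])
def onz(ci,p,z):
    o,d=ray(ci,p); return o+d*(z-o[2])/d[2]
def proj(ci,X):
    c=np.array(ci['R'])@np.asarray(X,float)+np.array(ci['t']); v=c[:2]/c[2]; v=v*(1+ci['k1']*(v@v)); return v*K(ci)+[ci['cx'],ci['cy']]
def tri(obs):
    A=np.zeros((3,3));b=np.zeros(3)
    for ci,p in obs:
        o,d=ray(ci,p); d=d/np.linalg.norm(d); P=np.eye(3)-np.outer(d,d); A+=P;b+=P@o
    X=np.linalg.solve(A,b); return X,[np.round(proj(ci,X)-p,1) for ci,p in obs]
E
python3 - <<'E'
from h import *
np.set_printoptions(suppress=True,precision=3)
s=ctrl.read_state(); print(s)
for n in ('scene','side','wrist'):
    snap(n,n+'0.png'); ci=ctrl.camera_info(n); print(n,{k:np.round(v,3).tolist() for k,v in ci.items()})
    for l in ('jig','strap','strap_eye','fork','fork_hole','pin','pin_seat','stand','camera','lens','short_pin','tape','jar','hammer'):
        print(l,[(np.round(d['point']).tolist(),round(d['conf'],2)) for d in ctrl.mark_of(l,n)][:4])
E
```

```text
{'clock': 0.0, 'qpos': array([-1.364,  0.629,  0.038,  1.518, -0.027,  0.996, -0.02 ]), 'qd': array([-0.001, -0.   , -0.001,  0.   , -0.002, -0.002,  0.001]), 'tau': array([ -0.   , -56.341,   1.226, -19.344,   0.011,   0.011,   0.   ]), 'eef_pos': array([174.909, 625.391, 230.399]), 'tool_rot': array([-3.137,  1.569, -1.839]), 'force': array([-0.537, -0.653,  0.375]), 'torque': array([-0.006,  0.022,  0.02 ]), 'width': 85.67278732242586}
scene {'fovy': 49.119, 'cx': 315.276, 'cy': 205.069, 'k1': 0.027, 'R': [[-0.689, 0.724, -0.005], [0.58, 0.548, -0.602], [-0.434, -0.418, -0.798]], 't': [320.827, -258.171, 1298.555]}
jig [([225.0, 182.0], 0.97), ([188.0, 190.0], 0.71)]
strap [([215.0, 175.0], 0.82), ([288.0, 106.0], 0.71)]
strap_eye [([184.0, 189.0], 0.76), ([300.0, 87.0], 0.6)]
fork [([187.0, 189.0], 0.66)]
fork_hole []
pin [([360.0, 268.0], 0.5), ([294.0, 224.0], 0.47)]
pin_seat [([285.0, 236.0], 0.65), ([296.0, 218.0], 0.64)]
stand []
camera [([358.0, 270.0], 0.94)]
lens [([361.0, 264.0], 0.77), ([277.0, 248.0], 0.69)]
short_pin [([274.0, 246.0], 0.56)]
tape [([447.0, 346.0], 0.7
[... 460 characters left out ...]
)]
fork_hole [([275.0, 151.0], 0.69)]
pin [([332.0, 141.0], 0.7), ([301.0, 219.0], 0.44)]
pin_seat [([297.0, 211.0], 0.44)]
stand [([286.0, 224.0], 0.78), ([291.0, 277.0], 0.37)]
camera [([292.0, 276.0], 0.85)]
lens [([290.0, 268.0], 0.85), ([295.0, 277.0], 0.52)]
short_pin [([267.0, 217.0], 0.6)]
tape [([268.0, 358.0], 0.74)]
jar [([238.0, 223.0], 0.74)]
hammer [([336.0, 139.0], 0.87)]
wrist {'fovy': 69.236, 'cx': 315.737, 'cy': 206.254, 'k1': -0.054, 'R': [[0.27, 0.963, -0.0], [0.93, -0.26, 0.261], [0.251, -0.071, -0.965]], 't': [-650.443, -33.687, 378.143]}
jig []
strap []
strap_eye []
fork []
fork_hole []
pin []
pin_seat []
stand []
camera []
lens []
short_pin []
tape []
jar []
hammer []
```

View pics/scene0.png

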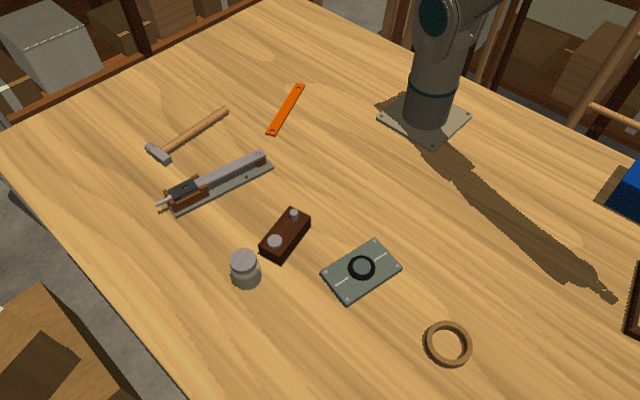

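View pics/side0.png

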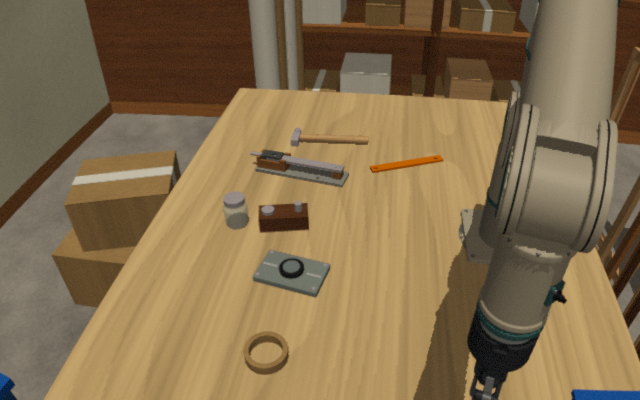

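View pics/wrist0.png

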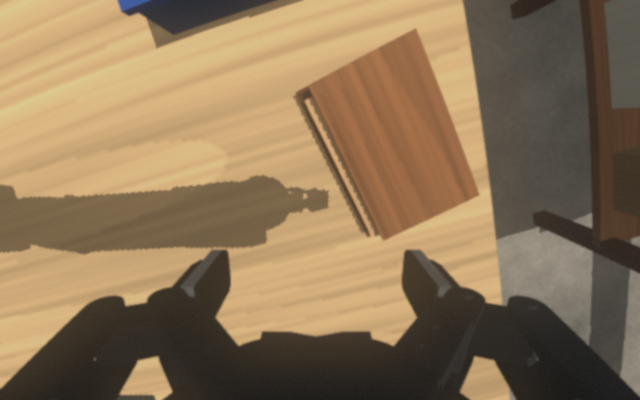

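```bash
python3 - <<'E'
from h import *
np.set_printoptions(suppress=True,precision=1)
sc=ctrl.camera_info('scene');sd=ctrl.camera_info('side')
def two(n,a,b,z=None):
    print(n,*tri([(sc,np.array(a)),(sd,np.array(b))]))
two('pinhead',(294,213),(297,206))
two('shorthead',(274,240),(267,210))
two('fork top hole',(186,186),(275,154))
two('jig',(225,182),(302,170))
two('strap',(215,175),(297,161))
two('lens',(361,266),(291,268))
two('jar top',(243,256),(234,198))
two('tape',(449,342),(266,352))
print('jig',onz(sc,(225,182),0),onz(sd,(302,170),0))
for p in [(320,268),(347,304),(402,265),(375,240)]: print('plate',onz(sc,p,18))
for p in [(153,143),(168,163),(228,110)]: print('hammer',onz(sc,p,15))
for p in [(268,170),(176,214)]: print('jigends',onz(sc,p,12))
for p in [(305,88),(270,132)]: print('orange',onz(sc,p,8))
E
```

```text
pinhead [540.4   3.9  60.8] [array([0. , 1.1]), array([ 0.6, -0.8])]
shorthead [618.7  18.5  50.8] [array([0. , 0.9]), array([ 0.5, -0.6])]
fork top hole [ 658.6 -254.    52.4] [array([-0., -0.]), array([-0.,  0.])]
jig [ 570.2 -220.7   20.7] [array([-0. , -0.5]), array([-0.3,  0.4])]
strap [ 585.5 -234.6   45.7] [array([0. , 0.5]), array([ 0.3, -0.4])]
lens [522.  194.4  23.3] [array([0.1, 0.9]), array([ 0.6, -0.6])]
jar top [703.9  18.4  83.5] [array([0.1, 1.5]), array([ 0.8, -0.9])]
tape [529.2 429.3  15.7] [array([0.1, 0.9]), array([ 0.6, -0.6])]
jig [ 562.7 -235.3   -0. ] [ 575.9 -253.6    0. ]
plate [584.6 128.1  18. ]
plate [607.9 228.2  18. ]
plate [452.8 256.1  18. ]
plate [442.6 170.7  18. ]
hammer [ 615.7 -478.5   15. ]
hammer [ 631.1 -385.8   15. ]
hammer [ 384.7 -434.1   15. ]
jigends [ 462.8 -175.5   12. ]
jigends [ 715.6 -233.3   12. ]
orange [ 148.6 -345.8    8. ]
orange [ 358.1 -281.     8. ]
```

```bash
python3 - <<'E'
from h import *
snap('scene','sc_z.png',(130,90,330,300),3.5 if 0 else 2.8)
E
```

```text
(no output)
```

View pics/sc_z.png

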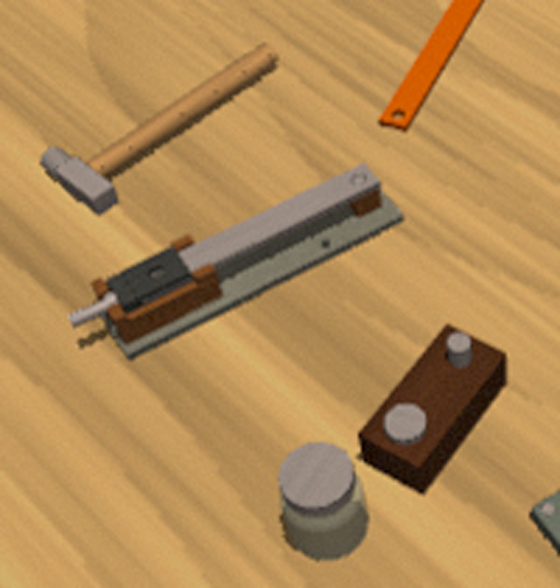

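```bash
cat >> h.py <<'E'
def pose():
    s=ctrl.read_state(); r=Ro.from_euler('xyz',s['tool_rot']); return np.array(s['eef_pos']),r,s
def down(jaw):  # tool x down, tool z (jaw) at heading jaw
    x=np.array([0,0,-1.]); z=np.array([np.cos(jaw),np.sin(jaw),0]); y=np.cross(z,x)
    return Ro.from_matrix(np.c_[x,y,z])
def plan(pos,jaw):
    p,r,s=pose(); tgt=down(jaw)
    alt=down(jaw+np.pi)
    d=r.inv().apply(np.asarray(pos)-p)
    for t in (tgt,alt):
        w=np.degrees((r.inv()*t).as_rotvec())/6; print('rot units(6deg)',np.round(w,3))
    print('shift units',np.round(d/750,4),'rows>=',np.round(np.linalg.norm(d)/62.5,1),'mm',np.round(d,1))
def st():
    p,r,s=pose(); m=r.as_matrix(); print('t',s['clock'],'tcp',np.round(p,1),'x',np.round(m[:,0],4),'jaw',round(np.arctan2(m[1,2],m[0,2]),4),'F',np.round(s['force'],1),'w',round(s['width'],1),'q',np.round(s['qpos'],2))
E
python3 - <<'E'
from h import *
st()
p,r,s=pose(); ci=ctrl.camera_info('wrist'); R=np.array(ci['R']);c=-R.T@np.array(ci['t'])
print('cam in tool',r.inv().apply(c-p),'cam fwd in tool',r.inv().apply(R[2]),'right',r.inv().apply(R[0]))
sc=ctrl.camera_info('scene')
a=onz(sc,(257.9,154.3),45.5);b=onz(sc,(186.1,187.1),53);print(a,b,np.arctan2(*(b-a)[1::-1]),np.linalg.norm(b-a))
plan([540,4,230],1.757)
E
```

```text
t 2.3 tcp [175.1 626.  231.3] x [-1.e-04  0.e+00 -1.e+00] jaw 1.2979 F [0.4 0.7 0.1] w 85.0 q [-1.36  0.63  0.04  1.52 -0.03  1.   -0.02]
cam in tool [-142.37178826   65.76426262    0.53657627] cam fwd in tool [ 9.65402285e-01 -2.60764872e-01 -3.30482312e-04] right [ 2.57528900e-04 -3.13935291e-04  9.99999918e-01]
[ 461.8151951  -211.07514922   45.5       ] [ 660.73623875 -250.46965359   53.        ] -0.19551111109593797 202.92303609950744
rot units(6deg) [-4.384e+00  0.000e+00 -1.000e-03]
rot units(6deg) [ 2.5616e+01 -1.0000e-03 -0.0000e+00]
shift units [ 0.0017 -0.6921 -0.6675] rows>= 11.5 mm [   1.3 -519.  -500.6]
```

{"name": "servo_tool", "arguments": {
  "rows": [
    {"dy":-0.0577,"dz":-0.0556,"fingers":0},
    {"dy":-0.0577,"dz":-0.0556,"fingers":0},
    {"dy":-0.0577,"dz":-0.0556,"fingers":0},
    {"dy":-0.0577,"dz":-0.0556,"fingers":0},
    {"dy":-0.0577,"dz":-0.0556,"fingers":0}
  ]
}}

```text
schema error: expected keys dx, dy, dz, wx, wy, wz, fingers
```

{"name": "servo_tool", "arguments": {
  "rows": [
    {"dy":-0.0577,"dz":-0.0556,"fingers":0},
    {"dy":-0.0577,"dz":-0.0556,"fingers":0},
    {"dy":-0.0577,"dz":-0.0556,"fingers":0},
    {"dy":-0.0577,"dz":-0.0556,"fingers":0},
    {"dy":-0.0577,"dz":-0.0556,"fingers":0}
  ]
}}

```text
schema error: expected keys dx, dy, dz, wx, wy, wz, fingers
```

{"name": "servo_tool", "arguments": {
  "rows": [
    {"dy":-0.0577,"dz":-0.0556,"fingers":0},
    {"dy":-0.0577,"dz":-0.0556,"wx":-0.877,"fingers":0},
    {"wx":-0.877,"fingers":0},
    {"wx":-0.877,"fingers":0},
    {"wx":-0.877,"fingers":0}
  ]
}}

```text
schema error: expected keys dx, dy, dz, wx, wy, wz, fingers
```

{"name": "servo_tool", "arguments": {
  "rows": [
    {"wx":-0.877,"fingers":0},
    {"fingers":0}
  ]
}}

```text
schema error: expected keys dx, dy, dz, wx, wy, wz, fingers
```

```bash
python3 - <<'E'
from h import *
st()
ci=ctrl.camera_info('wrist'); snap('wrist','w1.png')
for l in ('strap','strap_eye','fork_hole','pin','pin_seat','stand','camera','lens','short_pin'):
    print(l,[(np.round(d['point'],1).tolist(),round(d['conf'],2)) for d in ctrl.mark_of(l,'wrist')][:4])
import pickle; pickle.dump(ci,open('ci1.pkl','wb'))
E
```

```text
t 2.3 tcp [175.1 626.  231.3] x [-1.e-04  0.e+00 -1.e+00] jaw 1.2979 F [0.4 0.7 0.1] w 85.0 q [-1.36  0.63  0.04  1.52 -0.03  1.   -0.02]
strap []
strap_eye []
fork_hole []
pin []
pin_seat []
stand []
camera []
lens []
short_pin []
```

View pics/w1.png

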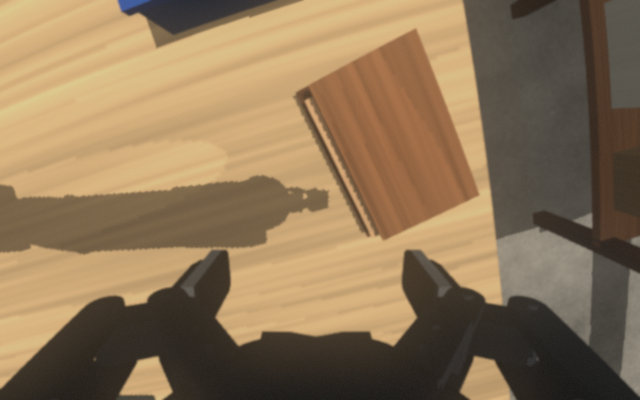

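All seven keys are required; the picture is unchanged (the arm did not move).

{"name": "servo_tool", "arguments": {
  "rows": [
    {"dx":0,"dy":-0.0577,"dz":-0.0556,"wx":0,"wy":0,"wz":0,"fingers":0},
    {"dx":0,"dy":-0.0577,"dz":-0.0556,"wx":0,"wy":0,"wz":0,"fingers":0},
    {"dx":0,"dy":-0.0577,"dz":-0.0556,"wx":0,"wy":0,"wz":0,"fingers":0},
    {"dx":0,"dy":-0.0577,"dz":-0.0556,"wx":0,"wy":0,"wz":0,"fingers":0},
    {"dx":0,"dy":-0.0577,"dz":-0.0556,"wx":0,"wy":0,"wz":0,"fingers":0}
  ]
}}

```text
clock: 3.42
eef_pos: [328.3, 365.3, 231.6]
tool_rot: [-0.556, 1.57, 0.742]
force: [1.6, -0.0, -0.4]
width: 85.1
```

{"name": "servo_tool", "arguments": {
  "rows": [
    {"dx":0,"dy":-0.0577,"dz":-0.0556,"wx":0,"wy":0,"wz":0,"fingers":0},
    {"dx":0,"dy":-0.0577,"dz":-0.0556,"wx":0,"wy":0,"wz":0,"fingers":0},
    {"dx":0,"dy":-0.0577,"dz":-0.0556,"wx":0,"wy":0,"wz":0,"fingers":0},
    {"dx":0,"dy":-0.0577,"dz":-0.0556,"wx":0,"wy":0,"wz":0,"fingers":0},
    {"dx":0,"dy":-0.0577,"dz":-0.0556,"wx":0,"wy":0,"wz":0,"fingers":0}
  ]
}}

```text
clock: 4.05
eef_pos: [480.6, 106.2, 231.7]
tool_rot: [-0.824, 1.57, 0.475]
force: [0.5, 0.8, 0.1]
width: 85.3
```

{"name": "servo_tool", "arguments": {
  "rows": [
    {"dx":0,"dy":-0.0577,"dz":-0.0556,"wx":0,"wy":0,"wz":0,"fingers":0},
    {"dx":0,"dy":-0.0577,"dz":-0.0556,"wx":-0.877,"wy":0,"wz":0,"fingers":0},
    {"dx":0,"dy":0,"dz":0,"wx":-0.877,"wy":0,"wz":0,"fingers":0},
    {"dx":0,"dy":0,"dz":0,"wx":-0.877,"wy":0,"wz":0,"fingers":0},
    {"dx":0,"dy":0,"dz":0,"wx":-0.877,"wy":0,"wz":0,"fingers":0}
  ]
}}

```text
clock: 4.68
eef_pos: [540.5, 3.9, 231.3]
tool_rot: [-0.927, 1.571, 0.741]
force: [0.7, -0.2, 0.5]
width: 85.2
```

{"name": "servo_tool", "arguments": {
  "rows": [
    {"dx":0,"dy":0,"dz":0,"wx":-0.877,"wy":0,"wz":0,"fingers":0},
    {"dx":0,"dy":0,"dz":0,"wx":0,"wy":0,"wz":0,"fingers":0}
  ]
}}

```text
clock: 4.92
eef_pos: [540.4, 4.1, 231.4]
tool_rot: [-0.943, 1.57, 0.813]
force: [0.0, 0.1, -0.3]
width: 85.0
```

```bash
python3 - <<'E'
from h import *
st()
ci=ctrl.camera_info('wrist'); snap('wrist','w2.png')
for l in ('strap','strap_eye','fork_hole','pin','pin_seat','stand','camera','lens','short_pin'):
    print(l,[(np.round(d['point'],1).tolist(),round(d['conf'],2)) for d in ctrl.mark_of(l,'wrist')][:4])
import pickle; pickle.dump(ci,open('ci1.pkl','wb'))
E
```

```text
t 4.925 tcp [540.4   4.1 231.4] x [ 2.e-04  2.e-04 -1.e+00] jaw 1.756 F [ 0.   0.1 -0.3] w 85.0 q [-0.04  0.47 -0.03  1.82  0.02  0.85  1.68]
strap [([113.0, 182.3], 0.84), ([472.9, 198.3], 0.42), ([97.4, 244.4], 0.18)]
strap_eye [([101.9, 241.7], 0.87), ([305.7, 294.3], 0.38)]
fork_hole [([97.1, 248.1], 0.86)]
pin [([315.4, 182.6], 0.75)]
pin_seat [([318.2, 186.9], 0.62)]
stand [([316.4, 210.0], 0.55)]
camera [([457.4, 196.3], 0.56)]
lens [([472.4, 198.3], 0.62), ([105.4, 239.6], 0.4)]
short_pin [([317.0, 243.7], 0.55)]
```

View pics/w2.png

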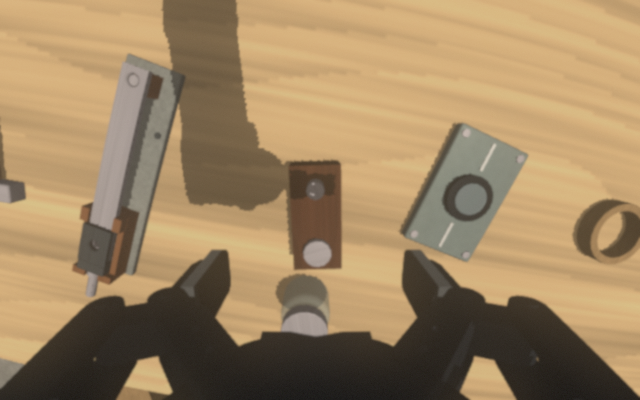

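```bash
python3 - <<'E'
import pickle
from h import *
im=cv2.imread('pics/w2.png'); 
cv2.imwrite('pics/w2a.png',cv2.resize(im[150:280,270:360],None,fx=4.5,fy=4.5,interpolation=cv2.INTER_CUBIC))
cv2.imwrite('pics/w2b.png',cv2.resize(im[40:300,60:200],None,fx=2.3,fy=2.3,interpolation=cv2.INTER_CUBIC))
cv2.imwrite('pics/w2c.png',cv2.resize(im[115:270,395:535],None,fx=3.8,fy=3.8,interpolation=cv2.INTER_CUBIC))
h=[cv2.imread(f'pics/w2{k}.png') for k in 'abc']
c=np.zeros((600,405+322+532,3),np.uint8);x=0
for i in h: c[:i.shape[0],x:x+i.shape[1]]=i;x+=i.shape[1]
cv2.imwrite('pics/w2d.png',cv2.resize(c,(800,int(600*800/c.shape[1]))))
E
```

```text
(no output)
```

View pics/w2a.png

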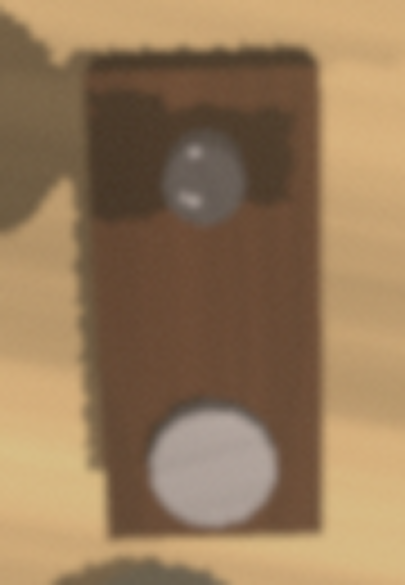

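View pics/w2b.png

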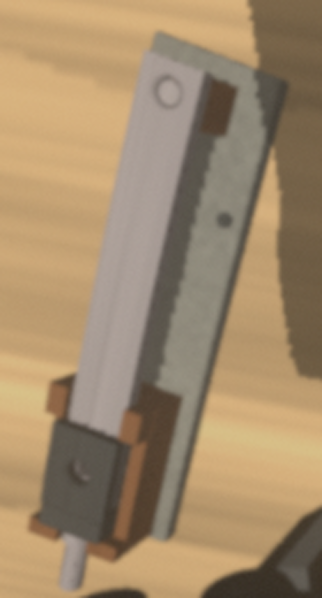

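View pics/w2c.png

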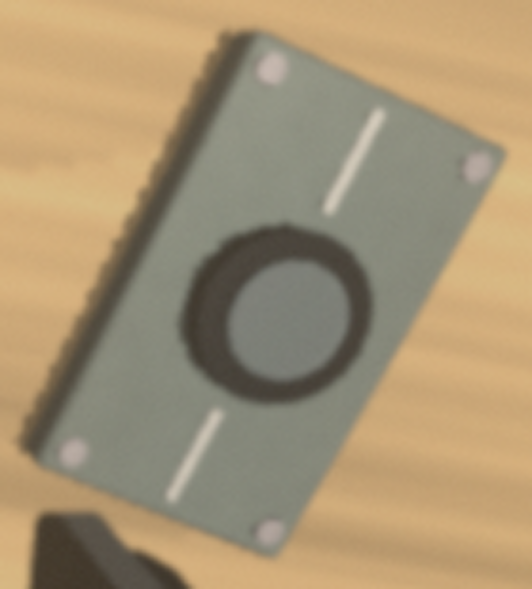

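```bash
python3 - <<'E'
import pickle
from h import *
np.set_printoptions(suppress=True,precision=1)
ci=pickle.load(open('ci1.pkl','rb'));sc=ctrl.camera_info('scene');sd=ctrl.camera_info('side')
P=onz(ci,(315.3,190.7),69);S=onz(ci,(317.3,253.6),55);print('pin',P,'short',S,np.linalg.norm((P-S)[:2]),np.arctan2(*(S-P)[1::-1]))
F=onz(ci,(93.9,243.5),53);T=onz(ci,(133,80.4),45.5);print('fork',F,'tail',T,np.linalg.norm((F-T)[:2]),np.arctan2(*(F-T)[1::-1]))
L=onz(ci,(471.1,199.5),30);a=onz(ci,(495,144.5),18);b=onz(ci,(440.3,246.6),18);print('lens',L,a,b,(a+b)/2,np.arctan2(*(b-a)[1::-1]))
# outlines for pin fit check
for z in (69,45):
    print('circle',z,[np.round(proj(ci,[P[0]+10*c,P[1]+10*s,z]),1).tolist() for c,s in ((1,0),(-1,0),(0,1),(0,-1))])
print(*tri([(ci,np.array((93.9,243.5))),(sc,np.array((186.1,187.1)))]))
print('scene',[proj(sc,X) for X in (P,F,T,L)],'side',[proj(sd,X) for X in (P,F,T,L)])
E
```

```text
pin [539.9   3.9  69. ] short [617.8  20.8  55. ] 79.68605740925506 0.214215419953698
fork [ 658.1 -251.7   53. ] tail [ 460.7 -211.8   45.5] 201.43153552594384 -0.19933518157396768
lens [523.2 197.4  30. ] [452.4 212.5  18. ] [594.7 184.1  18. ] [523.5 198.3  18. ] -0.1970350831279469
circle 69 [[313.6, 199.6], [317.0, 181.7], [324.4, 192.4], [306.1, 189.0]]
circle 45 [[313.8, 194.7], [316.9, 177.9], [323.8, 187.9], [306.8, 184.8]]
[ 659.7 -253.6   49.9] [array([ 0.4, -0.1]), array([-0.1, -0.1])]
scene [array([294. , 211.9]), array([186.7, 186.2]), array([258. , 153.9]), array([362. , 266.6])] side [array([297.7, 202.8]), array([275. , 154.2]), array([337.3, 167.4]), array([290.7, 266.2])]
```

{"name": "servo_tool", "arguments": {
  "rows": [
    {"dx":0.08,"dy":0,"dz":0,"wx":-0.25,"wy":0,"wz":0,"fingers":0},
    {"dx":0.08,"dy":0,"dz":0,"wx":0,"wy":0,"wz":0,"fingers":0},
    {"dx":0.06,"dy":0,"dz":0,"wx":0,"wy":0,"wz":0,"fingers":0},
    {"dx":0.024,"dy":0,"dz":0,"wx":0,"wy":0,"wz":0,"fingers":0},
    {"dx":0,"dy":0,"dz":0,"wx":0,"wy":0,"wz":0,"fingers":0}
  ]
}}

```text
clock: 6.05
eef_pos: [539.3, 4.2, 46.9]
tool_rot: [1.401, 1.568, -3.099]
force: [-0.4, 0.7, 0.6]
width: 85.8
```

```bash
python3 - <<'E'
from h import *
st(); snap('wrist','w3.png')
E
```

```text
t 6.05 tcp [539.3   4.2  46.9] x [-3.2e-03 -1.0e-04 -1.0e+00] jaw 1.7833 F [-0.4  0.7  0.6] w 85.8 q [-0.04  0.75 -0.02  1.96  0.04  0.43  1.69]
```

View pics/w3.png

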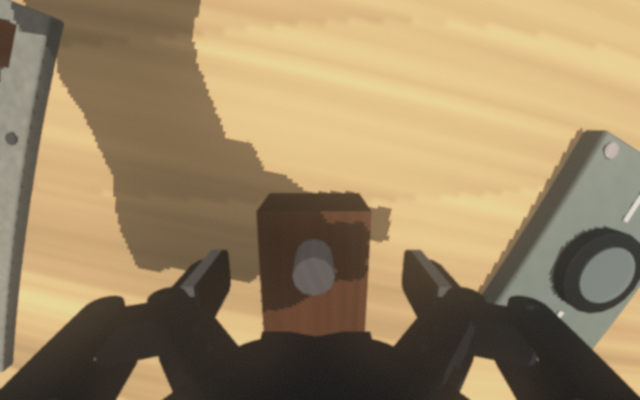

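{"name": "servo_tool", "arguments": {
  "rows": [
    {"dx":0,"dy":0,"dz":0,"wx":0,"wy":0,"wz":0,"fingers":1},
    {"dx":0,"dy":0,"dz":0,"wx":0,"wy":0,"wz":0,"fingers":1},
    {"dx":0,"dy":0,"dz":0,"wx":0,"wy":0,"wz":0,"fingers":1},
    {"dx":0,"dy":0,"dz":0,"wx":0,"wy":0,"wz":0,"fingers":1},
    {"dx":0,"dy":0,"dz":0,"wx":0,"wy":0,"wz":0,"fingers":1}
  ]
}}

```text
clock: 6.72
eef_pos: [540.7, 4.2, 49.0]
tool_rot: [-1.715, 1.57, 0.068]
force: [-0.2, 0.9, 5.1]
width: 16.7
```

{"name": "servo_tool", "arguments": {
  "rows": [
    {"dx":0,"dy":0,"dz":0,"wx":0,"wy":0,"wz":0,"fingers":1},
    {"dx":0,"dy":0,"dz":0,"wx":0,"wy":0,"wz":0,"fingers":1}
  ]
}}

```text
clock: 6.98
eef_pos: [540.7, 4.1, 49.0]
tool_rot: [-1.748, 1.57, 0.035]
force: [-1.0, 1.2, 3.9]
width: 16.8
```

```bash
python3 - <<'E'
from h import *
st(); snap('wrist','w4.png',(180,180,460,340),2.8)
E
```

```text
t 6.975 tcp [540.7   4.1  49. ] x [ 9.e-04  0.e+00 -1.e+00] jaw 1.7833 F [-1.   1.2  3.9] w 16.8 q [-0.04  0.75 -0.02  1.96  0.04  0.43  1.69]
```

View pics/w4.png

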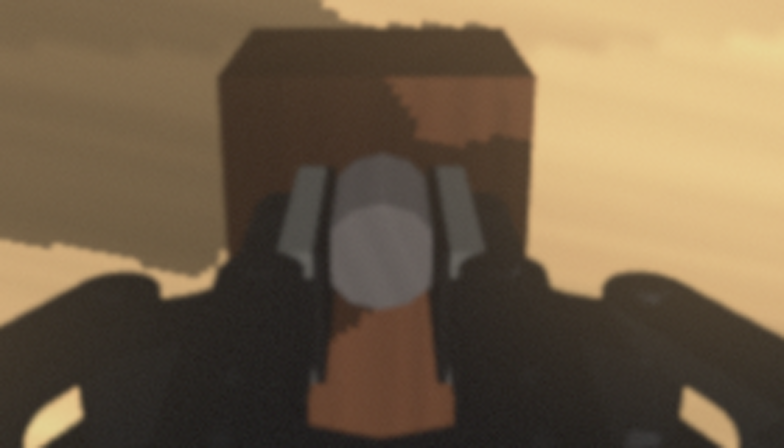

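{"name": "servo_tool", "arguments": {
  "rows": [
    {"dx":-0.03,"dy":0,"dz":0,"wx":0,"wy":0,"wz":0,"fingers":1},
    {"dx":-0.05,"dy":0,"dz":0,"wx":0,"wy":0,"wz":0,"fingers":1},
    {"dx":-0.06,"dy":0,"dz":0,"wx":0,"wy":0,"wz":0,"fingers":1},
    {"dx":0,"dy":0,"dz":0,"wx":0,"wy":0,"wz":0,"fingers":1}
  ]
}}

```text
clock: 7.52
eef_pos: [542.8, 4.2, 156.6]
tool_rot: [-1.732, 1.564, 0.051]
force: [0.4, -0.3, -0.2]
width: 16.6
```

```bash
python3 - <<'E'
from h import *
st(); snap('wrist','w5.png'); plan([630,-247,150],1.783)
E
```

```text
t 7.525 tcp [542.8   4.2 156.6] x [ 7.2e-03  4.0e-04 -1.0e+00] jaw 1.7832 F [ 0.4 -0.3 -0.2] w 16.6 q [-0.04  0.57 -0.03  1.9   0.03  0.66  1.7 ]
rot units(6deg) [ 0.002 -0.005  0.032]
rot units(6deg) [-2.9998e+01 -5.0000e-02 -8.0000e-03]
shift units [ 0.0067 -0.0449 -0.3523] rows>= 4.3 mm [   5.   -33.7 -264.2]
```

View pics/w5.png

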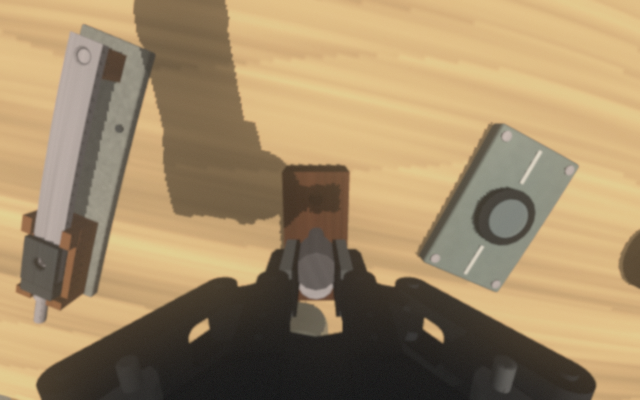

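{"name": "servo_tool", "arguments": {
  "rows": [
    {"dx":0,"dy":-0.009,"dz":-0.0705,"wx":0,"wy":0,"wz":0,"fingers":1},
    {"dx":0,"dy":-0.009,"dz":-0.0705,"wx":0,"wy":0,"wz":0,"fingers":1},
    {"dx":0,"dy":-0.009,"dz":-0.0705,"wx":0,"wy":0,"wz":0,"fingers":1},
    {"dx":0,"dy":-0.009,"dz":-0.0705,"wx":0,"wy":0,"wz":0,"fingers":1},
    {"dx":0,"dy":-0.009,"dz":-0.0705,"wx":0,"wy":0,"wz":0,"fingers":1}
  ]
}}

```text
clock: 8.2
eef_pos: [628.5, -248.3, 151.3]
tool_rot: [0.925, 1.568, 2.709]
force: [0.5, 0.8, -0.5]
width: 17.0
```

{"name": "servo_tool", "arguments": {
  "rows": [
    {"dx":0,"dy":0,"dz":0,"wx":0.79,"wy":0,"wz":0,"fingers":1},
    {"dx":0,"dy":0,"dz":0,"wx":0.79,"wy":0,"wz":0,"fingers":1},
    {"dx":0,"dy":0,"dz":0,"wx":0.79,"wy":0,"wz":0,"fingers":1},
    {"dx":0,"dy":0,"dz":0,"wx":0.79,"wy":0,"wz":0,"fingers":1},
    {"dx":0,"dy":0,"dz":0,"wx":0.79,"wy":0,"wz":0,"fingers":1}
  ]
}}

```text
clock: 8.82
eef_pos: [627.9, -246.7, 151.1]
tool_rot: [1.454, 1.567, 2.821]
force: [0.2, 0.6, -1.0]
width: 16.8
```

{"name": "servo_tool", "arguments": {
  "rows": [
    {"dx":0,"dy":0,"dz":0,"wx":0,"wy":0,"wz":0,"fingers":1}
  ]
}}

```text
clock: 8.95
eef_pos: [628.1, -246.7, 151.5]
tool_rot: [1.536, 1.568, 2.907]
force: [0.8, -0.2, -0.1]
width: 16.7
```

```bash
python3 - <<'E'
from h import *
import pickle
st(); ci=ctrl.camera_info('wrist'); snap('wrist','w6.png'); pickle.dump(ci,open('ci6.pkl','wb'))
for l in ('strap_eye','fork_hole','pin','pin_seat'):
    print(l,[(np.round(d['point'],1).tolist(),round(d['conf'],2)) for d in ctrl.mark_of(l,'wrist')][:4])
E
```

```text
t 8.95 tcp [ 628.1 -246.7  151.5] x [-3.1e-03  7.0e-04 -1.0e+00] jaw 1.3707 F [ 0.8 -0.2 -0.1] w 16.7 q [ 0.3   0.75  0.06  1.51 -0.05  0.88  1.75]
strap_eye []
fork_hole [([322.5, 244.4], 0.7)]
pin [([318.5, 229.9], 0.61), ([107.9, 120.9], 0.55)]
pin_seat [([316.1, 251.9], 0.88)]
```

View pics/w6.png

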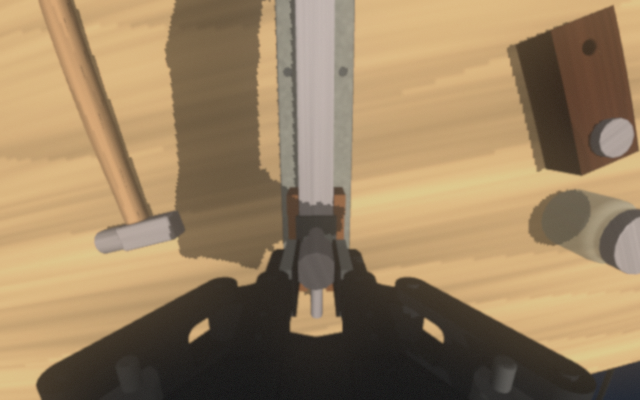

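{"name": "servo_tool", "arguments": {
  "rows": [
    {"dx":0,"dy":-0.05,"dz":0,"wx":0,"wy":0,"wz":0,"fingers":1},
    {"dx":0,"dy":-0.05,"dz":0,"wx":0,"wy":0,"wz":0,"fingers":1},
    {"dx":0,"dy":0,"dz":0,"wx":0,"wy":0,"wz":0,"fingers":1},
    {"dx":0,"dy":0,"dz":0,"wx":0,"wy":0,"wz":0,"fingers":1}
  ]
}}

```text
clock: 9.7
eef_pos: [701.6, -262.1, 152.7]
tool_rot: [1.565, 1.569, 2.935]
force: [0.5, 0.1, -1.9]
width: 16.7
```

```bash
python3 - <<'E'
from h import *
import pickle
np.set_printoptions(suppress=True,precision=1)
st(); p,r,s=pose(); ci=ctrl.camera_info('wrist'); im=snap('wrist','w7.png'); pickle.dump((ci,p,r.as_matrix()),open('ci7.pkl','wb'))
for l in ('strap_eye','fork_hole','pin','pin_seat'):
    print(l,[(np.round(d['point'],1).tolist(),round(d['conf'],2)) for d in ctrl.mark_of(l,'wrist')][:4])
c=im[150:300,240:400,::-1]; c=cv2.convertScaleAbs(c,alpha=1.6,beta=10)
cv2.imwrite('pics/w7z.png',cv2.resize(c,None,fx=4,fy=4,interpolation=cv2.INTER_CUBIC))
for off in (-4,0,4):
  print(off,[ (k,proj(ci,p+r.apply([36-h,off,0]))) for k,h in (('tip',0),('seat',32),('top',56))])
E
```

```text
t 9.7 tcp [ 701.6 -262.1  152.7] x [-0.  0. -1.] jaw 1.3697 F [ 0.5  0.1 -1.9] w 16.7 q [ 0.3  0.9  0.1  1.3 -0.1  1.   1.7]
strap_eye []
fork_hole [([319.7, 159.0], 0.66)]
pin [([316.0, 231.4], 0.64)]
pin_seat [([314.9, 250.5], 0.92)]
-4 [('tip', array([315., 238.])), ('seat', array([314.8, 259.2])), ('top', array([314.7, 281.3]))]
0 [('tip', array([315. , 232.2])), ('seat', array([314.8, 252.5])), ('top', array([314.7, 273.7]))]
4 [('tip', array([315. , 226.4])), ('seat', array([314.8, 245.7])), ('top', array([314.7, 265.9]))]
```

View pics/w7z.png

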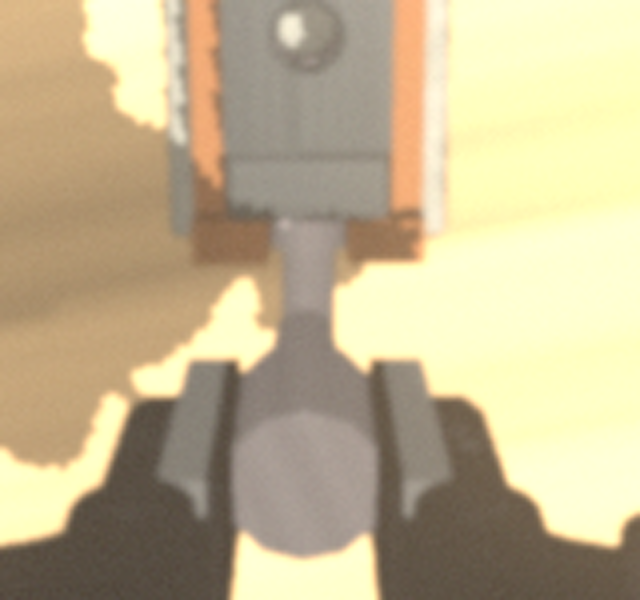

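```bash
python3 - <<'E'
from h import *
import pickle
np.set_printoptions(suppress=True,precision=2)
ci,p,m=pickle.load(open('ci7.pkl','rb')); r=Ro.from_matrix(m)
F=onz(ci,(317.3,159),53); print('F',F)
print([proj(ci,F+[6.5*a,6.5*b,0]) for a,b in ((1,0),(-1,0),(0,1),(0,-1))])
# fit pin offset in tool
tip=onz(ci,(316,232.2),p[2]-36); top=onz(ci,(316,270.75),p[2]+20); print('tip off',r.inv().apply(tip-p),'top off',r.inv().apply(top-p))
h=r.inv().apply(F-p);print('hole in tool',h)
sc=ctrl.camera_info('scene');sd=ctrl.camera_info('side')
snap('scene','s7.png',(120,80,280,230),5);snap('side','d7.png',(220,80,360,200),5)
print(proj(sc,F),proj(sd,F))
E
```

```text
F [ 661.6  -252.14   53.  ]
[array([318.85, 166.66]), array([315.73, 151.24]), array([324.98, 157.43]), array([309.64, 160.57])]
tip off [36.    0.02  0.66] top off [-20.     1.53   0.62]
hole in tool [99.79 41.01  1.78]
[185.4  186.94] [273.91 154.1 ]
```

View pics/d7.png

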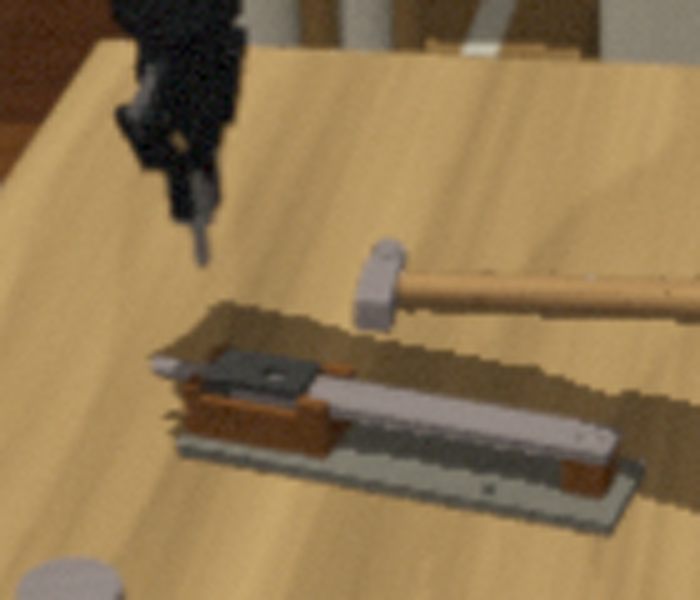

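View pics/s7.png

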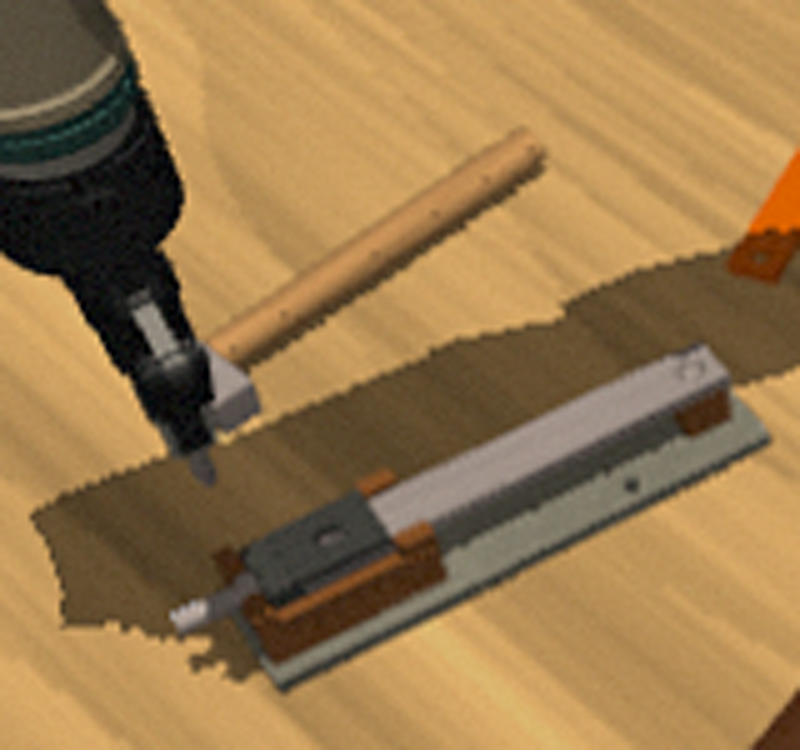

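{"name": "servo_tool", "arguments": {
  "rows": [
    {"dx":0,"dy":0.054,"dz":0.0015,"wx":0,"wy":0,"wz":0,"fingers":1},
    {"dx":0.037,"dy":0,"dz":0,"wx":0,"wy":0,"wz":0,"fingers":1},
    {"dx":0.037,"dy":0,"dz":0,"wx":0,"wy":0,"wz":0,"fingers":1},
    {"dx":0,"dy":0,"dz":0,"wx":0,"wy":0,"wz":0,"fingers":1},
    {"dx":0,"dy":0,"dz":0,"wx":0,"wy":0,"wz":0,"fingers":1}
  ]
}}

```text
clock: 10.68
eef_pos: [663.9, -253.3, 98.9]
tool_rot: [-1.758, 1.569, -0.388]
force: [0.1, 0.2, -0.4]
width: 16.4
```

```bash
python3 - <<'E'
from h import *
import pickle
np.set_printoptions(suppress=True,precision=2)
st(); p,r,s=pose(); ci=ctrl.camera_info('wrist'); im=snap('wrist','w8.png')
c=cv2.convertScaleAbs(im[180:300,250:390,::-1],alpha=1.6,beta=10)
A=cv2.resize(c,(700,600),interpolation=cv2.INTER_CUBIC); cv2.imwrite('pics/w8z.png',A)
a=ctrl.get_image('scene')[150:225,145:225,::-1];b=ctrl.get_image('side')[110:180,240:310,::-1]
cv2.imwrite('pics/sd8.png',np.hstack([cv2.resize(a,(400,375),interpolation=cv2.INTER_CUBIC),cv2.resize(b,(375,375),interpolation=cv2.INTER_CUBIC)]))
tip=p+r.apply([36,0.5,.65]); F=np.array([661.5,-252,53])
for n in('scene','side','wrist'): print(n,proj(ctrl.camera_info(n),tip),proj(ctrl.camera_info(n),F))
E
```

```text
t 10.675 tcp [ 663.9 -253.3   98.9] x [ 0. -0. -1.] jaw 1.3697 F [ 0.1  0.2 -0.4] w 16.4 q [ 0.29  0.86  0.06  1.44 -0.06  0.84  1.74]
scene [183.64 184.73] [185.47 186.94]
side [273.07 151.25] [273.93 154.12]
wrist [316.05 230.89] [316.2  222.96]
```

View pics/w8z.png

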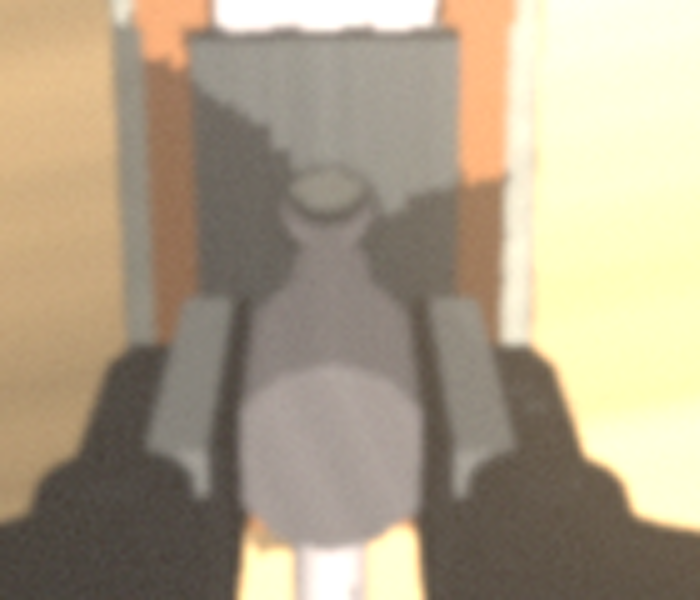

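View pics/sd8.png

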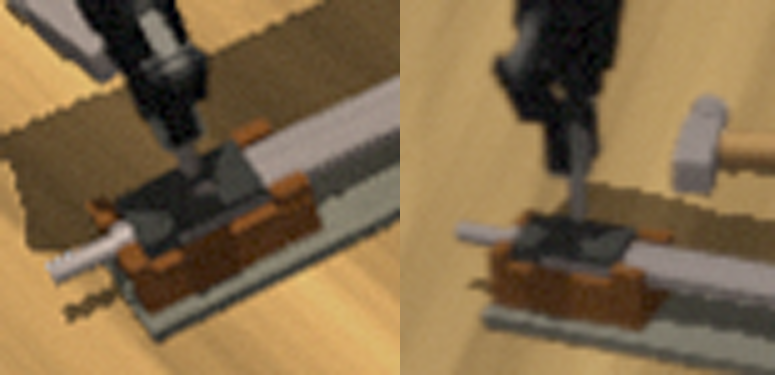

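```bash
python3 - <<'E'
from h import *
np.set_printoptions(suppress=True,precision=2)
p,r,s=pose();ci=ctrl.camera_info('wrist');sc=ctrl.camera_info('scene')
for q in ((315.6,221.8),(315.6,222.5)):
    F=onz(ci,q,53);print(F,'tool',r.inv().apply(F-p))
    print([proj(ci,F+r.apply([0,6.5*a,6.5*b]))*5-[1250,900] for a,b in ((1,0),(-1,0),(0,1),(0,-1))])
F2=onz(sc,(185.6,187.4),53);print('scene',F2,r.inv().apply(F2-p))
t=onz(sc,(183,185),p[2]-36);print('scene tip',t,r.inv().apply(t-p))
for rad,h in((3,0),(5,6)):
  c=p+r.apply([36-h,.5,.65]);print([proj(ci,c+r.apply([0,rad*a,rad*b]))*5-[1250,900] for a,b in ((1,0),(-1,0),(0,1),(0,-1))])
E
```

```text
[ 660.6  -252.24   53.  ] tool [46.29  3.79  0.34]
[array([327.98, 163.44]), array([328.02, 253.76]), array([375.48, 208.98]), array([280.53, 209.01])]
[ 661.09 -252.34   53.  ] tool [46.3   3.29  0.34]
[array([327.98, 167.  ]), array([328.02, 257.2 ]), array([375.44, 212.48]), array([280.56, 212.51])]
scene [ 662.15 -250.58   53.  ] [46.3   2.61  2.28]
scene tip [ 665.31 -252.59   63.3 ] [36.   -0.92  0.94]
[array([330.3 , 235.85]), array([330.3, 279.1]), array([353.26, 257.56]), array([307.34, 257.57])]
[array([330.33, 236.56]), array([330.34, 310.66]), array([369.8 , 273.87]), array([290.87, 273.89])]
```

{"name": "servo_tool", "arguments": {
  "rows": [
    {"dx":0,"dy":0.0043,"dz":0.0002,"wx":0,"wy":0,"wz":0,"fingers":1},
    {"dx":0,"dy":0,"dz":0,"wx":0,"wy":0,"wz":0,"fingers":1},
    {"dx":0.01,"dy":0,"dz":0,"wx":0,"wy":0,"wz":0,"fingers":1},
    {"dx":0.008,"dy":0,"dz":0,"wx":0,"wy":0,"wz":0,"fingers":1},
    {"dx":0,"dy":0,"dz":0,"wx":0,"wy":0,"wz":0,"fingers":1}
  ]
}}

```text
clock: 11.45
eef_pos: [659.6, -252.0, 83.3]
tool_rot: [1.495, 1.569, 2.865]
force: [0.3, 0.2, 0.5]
width: 16.6
```

```bash
python3 - <<'E'
from h import *
st(); im=snap('wrist','w9.png')
c=cv2.convertScaleAbs(im[180:300,250:390,::-1],alpha=1.6,beta=10)
A=cv2.resize(c,(700,600),interpolation=cv2.INTER_CUBIC); cv2.imwrite('pics/w9z.png',A)
E
```

```text
t 11.45 tcp [ 659.6 -252.    83.3] x [-1.3e-03  4.0e-04 -1.0e+00] jaw 1.3697 F [0.3 0.2 0.5] w 16.6 q [ 0.29  0.87  0.06  1.46 -0.06  0.81  1.74]
```

View pics/w9z.png

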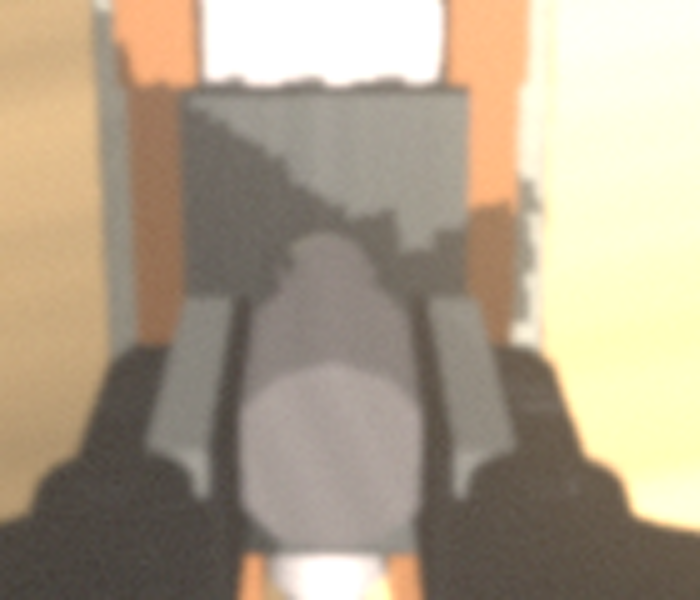

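{"name": "servo_tool", "arguments": {
  "rows": [
    {"dx":0.008,"dy":0,"dz":0,"wx":0,"wy":0,"wz":0,"fingers":1},
    {"dx":0.008,"dy":0,"dz":0,"wx":0,"wy":0,"wz":0,"fingers":1},
    {"dx":0,"dy":0,"dz":0,"wx":0,"wy":0,"wz":0,"fingers":1}
  ]
}}

```text
clock: 11.88
eef_pos: [660.1, -252.3, 71.7]
tool_rot: [2.941, 1.571, -1.973]
force: [0.4, -1.6, -1.4]
width: 16.1
```

```bash
python3 - <<'E'
from h import *
st(); im=snap('wrist','w10.png')
c=cv2.convertScaleAbs(im[180:300,250:390,::-1],alpha=1.6,beta=10)
A=cv2.resize(c,(700,600),interpolation=cv2.INTER_CUBIC); cv2.imwrite('pics/w10z.png',A)
E
```

```text
t 11.875 tcp [ 660.1 -252.3   71.7] x [-1.e-04 -2.e-04 -1.e+00] jaw 1.3697 F [ 0.4 -1.6 -1.4] w 16.1 q [ 0.3   0.89  0.06  1.46 -0.06  0.79  1.74]
```

View pics/w10z.png

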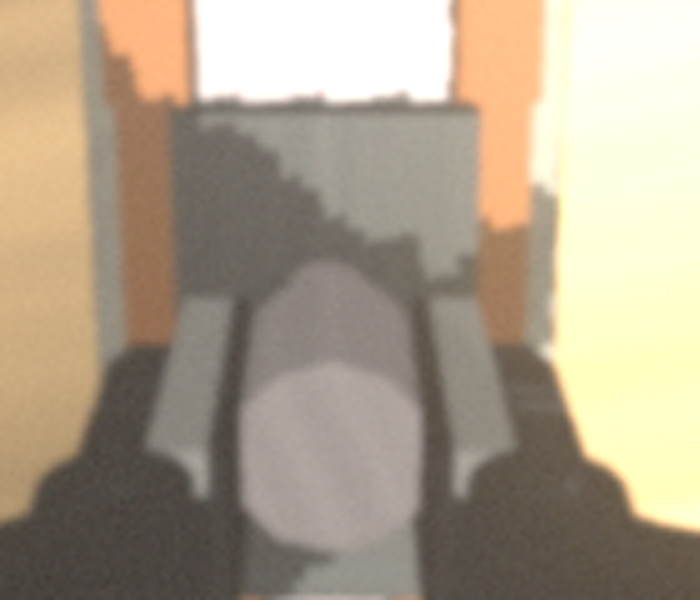

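{"name": "servo_tool", "arguments": {
  "rows": [
    {"dx":0.008,"dy":0,"dz":0,"wx":0,"wy":0,"wz":0,"fingers":1},
    {"dx":0.006,"dy":0,"dz":0,"wx":0,"wy":0,"wz":0,"fingers":1},
    {"dx":0.003,"dy":0,"dz":0,"wx":0,"wy":0,"wz":0,"fingers":1},
    {"dx":0,"dy":0,"dz":0,"wx":0,"wy":0,"wz":0,"fingers":1}
  ]
}}

```text
clock: 12.42
eef_pos: [660.0, -252.1, 59.3]
tool_rot: [1.239, 1.571, 2.609]
force: [1.4, 0.1, -1.6]
width: 16.9
```

{"name": "servo_tool", "arguments": {
  "rows": [
    {"dx":0.002,"dy":0,"dz":0,"wx":0,"wy":0,"wz":0,"fingers":1},
    {"dx":0,"dy":0,"dz":0,"wx":0,"wy":0,"wz":0,"fingers":1}
  ]
}}

```text
clock: 12.68
eef_pos: [660.0, -252.1, 58.0]
tool_rot: [1.268, 1.571, 2.638]
force: [2.1, -0.4, -1.2]
width: 16.8
```

```bash
python3 - <<'E'
from h import *
st(); im=snap('wrist','w11.png')
c=cv2.convertScaleAbs(im[180:300,250:390,::-1],alpha=1.6,beta=10)
A=cv2.resize(c,(700,600),interpolation=cv2.INTER_CUBIC); cv2.imwrite('pics/w11z.png',A)
E
```

```text
t 12.675 tcp [ 660.  -252.1   58. ] x [-1.e-04  1.e-04 -1.e+00] jaw 1.3697 F [ 2.1 -0.4 -1.2] w 16.8 q [ 0.3   0.91  0.05  1.47 -0.06  0.77  1.74]
```

View pics/w11z.png

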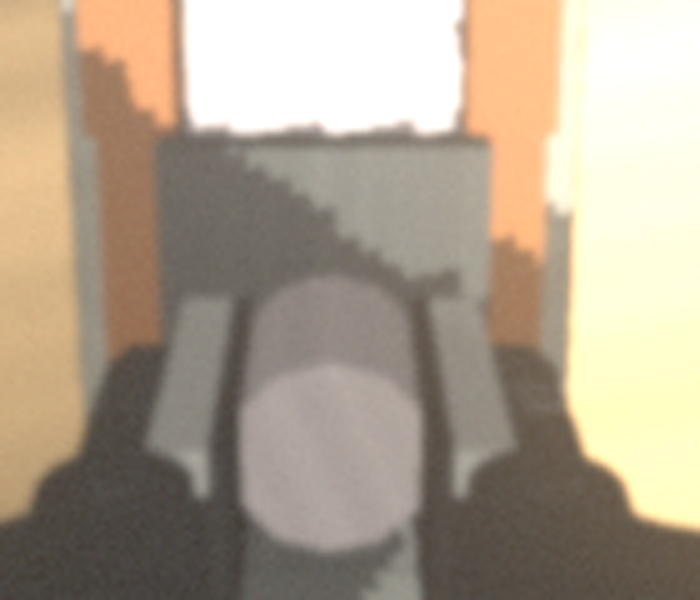

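{"name": "servo_tool", "arguments": {
  "rows": [
    {"dx":0.002,"dy":0,"dz":0,"wx":0,"wy":0,"wz":0,"fingers":1},
    {"dx":0,"dy":0,"dz":0,"wx":0,"wy":0,"wz":0,"fingers":1},
    {"dx":0,"dy":0,"dz":0,"wx":0,"wy":0,"wz":0,"fingers":1}
  ]
}}

```text
clock: 13.1
eef_pos: [660.1, -252.1, 57.1]
tool_rot: [-1.277, 1.571, 0.093]
force: [-0.8, 0.2, 4.4]
width: 16.8
```

```bash
python3 - <<'E'
from h import *
st()
E
```

```text
t 13.1 tcp [ 660.1 -252.1   57.1] x [ 2.e-04  0.e+00 -1.e+00] jaw 1.3697 F [-0.8  0.2  4.4] w 16.8 q [ 0.3   0.91  0.05  1.47 -0.06  0.77  1.74]
```

{"name": "servo_tool", "arguments": {
  "rows": [
    {"dx":0,"dy":0,"dz":0,"wx":0,"wy":0,"wz":0,"fingers":0.6},
    {"dx":0,"dy":0,"dz":0,"wx":0,"wy":0,"wz":0,"fingers":0.3},
    {"dx":0,"dy":0,"dz":0,"wx":0,"wy":0,"wz":0,"fingers":0},
    {"dx":0,"dy":0,"dz":0,"wx":0,"wy":0,"wz":0,"fingers":0},
    {"dx":0,"dy":0,"dz":0,"wx":0,"wy":0,"wz":0,"fingers":0}
  ]
}}

```text
clock: 13.72
eef_pos: [660.0, -252.1, 56.5]
tool_rot: [1.298, 1.571, 2.668]
force: [0.2, 0.3, -0.6]
width: 85.1
```

{"name": "servo_tool", "arguments": {
  "rows": [
    {"dx":-0.04,"dy":0,"dz":0,"wx":0,"wy":0,"wz":0,"fingers":0},
    {"dx":-0.08,"dy":0,"dz":0,"wx":0,"wy":0,"wz":0,"fingers":0},
    {"dx":-0.08,"dy":0,"dz":0,"wx":0,"wy":0,"wz":0,"fingers":0},
    {"dx":0,"dy":0,"dz":0,"wx":0,"wy":0,"wz":0,"fingers":0}
  ]
}}

```text
clock: 14.22
eef_pos: [663.6, -253.7, 213.2]
tool_rot: [-1.719, 1.559, -0.35]
force: [0.5, -0.4, -0.7]
width: 85.7
```

```bash
python3 - <<'E'
from h import *
import pickle
st(); p,r,s=pose(); ci=ctrl.camera_info('wrist'); pickle.dump((ci,p,r.as_matrix()),open('ci12.pkl','wb')); im=snap('wrist','w12.png')
a=ctrl.get_image('scene')[120:225,145:285,::-1];b=ctrl.get_image('side')[110:200,240:360,::-1]
cv2.imwrite('pics/sd12.png',np.hstack([cv2.resize(a,(400,300),interpolation=cv2.INTER_CUBIC),cv2.resize(b,(400,300),interpolation=cv2.INTER_CUBIC)]))
E
```

```text
t 14.225 tcp [ 663.6 -253.7  213.2] x [ 0.0113 -0.0041 -0.9999] jaw 1.3695 F [ 0.5 -0.4 -0.7] w 85.7 q [ 0.29  0.73  0.07  1.36 -0.05  1.04  1.74]
```

View pics/w12.png

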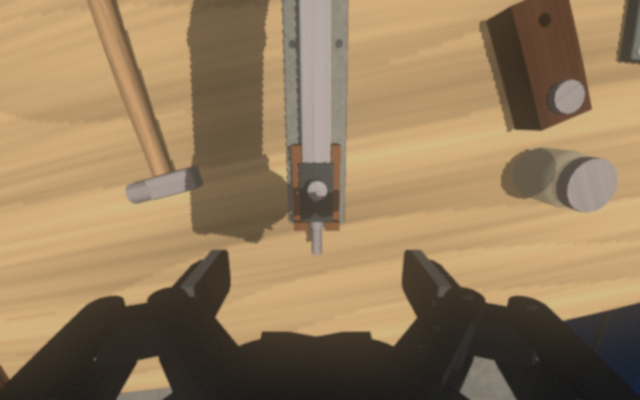

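View pics/sd12.png

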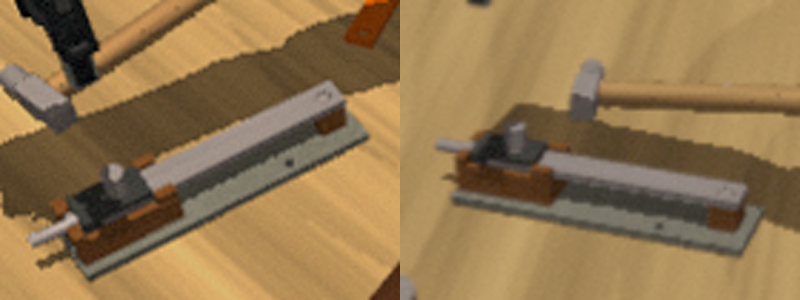

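```bash
python3 - <<'E'
from h import *
st();plan([594.6,-239,23],1.3715)
E
```

```text
t 14.375 tcp [ 659.3 -251.8  205.6] x [-1.7e-03  7.0e-04 -1.0e+00] jaw 1.3697 F [ 0.4 -0.2 -0.7] w 85.3 q [ 0.29  0.74  0.07  1.37 -0.05  1.04  1.74]
rot units(6deg) [-0.017  0.004 -0.018]
rot units(6deg) [ 2.9983e+01 -2.8000e-02 -6.0000e-03]
shift units [ 0.2436  0.0874 -0.0006] rows>= 3.1 mm [182.7  65.6  -0.5]
```

{"name": "servo_tool", "arguments": {
  "rows": [
    {"dx":0.01,"dy":0.044,"dz":0,"wx":0,"wy":0,"wz":0,"fingers":0},
    {"dx":0.03,"dy":0.0435,"dz":-0.0006,"wx":0,"wy":0,"wz":0,"fingers":0},
    {"dx":0.07,"dy":0,"dz":0,"wx":0,"wy":0,"wz":0,"fingers":0},
    {"dx":0.04,"dy":0,"dz":0,"wx":0,"wy":0,"wz":0,"fingers":0},
    {"dx":0,"dy":0,"dz":0,"wx":0,"wy":0,"wz":0,"fingers":0}
  ]
}}

```text
clock: 15.0
eef_pos: [592.3, -238.1, 89.8]
tool_rot: [1.412, 1.562, 2.782]
force: [-0.3, -0.9, 0.4]
width: 85.1
```

{"name": "servo_tool", "arguments": {
  "rows": [
    {"dx":0,"dy":0,"dz":0,"wx":0,"wy":0,"wz":0,"fingers":0}
  ]
}}

```text
clock: 15.12
eef_pos: [595.9, -239.6, 94.2]
tool_rot: [2.926, 1.571, -1.988]
force: [0.9, -0.1, -0.1]
width: 85.0
```

```bash
python3 - <<'E'
from h import *
st();plan([594.6,-239,23],1.3715);snap('wrist','w13.png')
E
```

```text
t 15.125 tcp [ 595.9 -239.6   94.2] x [-0.e+00 -1.e-04 -1.e+00] jaw 1.3696 F [ 0.9 -0.1 -0.1] w 85.0 q [ 0.31  0.78  0.05  1.65 -0.06  0.71  1.76]
rot units(6deg) [-0.018 -0.001 -0.   ]
rot units(6deg) [ 2.9982e+01 -0.0000e+00  1.0000e-03]
shift units [0.0949 0.0018 0.0005] rows>= 1.1 mm [71.2  1.4  0.4]
```

View pics/w13.png

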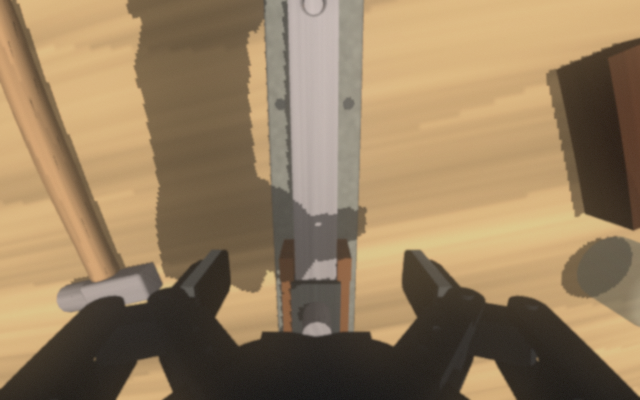

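```bash
python3 - <<'E'
from h import *
p,r,s=pose();ci=ctrl.camera_info('wrist')
for q in ((160,272),(110,290),(120,265)):
    X=onz(ci,q,22);print(X,r.inv().apply(X-p))
E
```

```text
[ 618.93692848 -377.07909239   22.        ] [  73.01242104  -49.40825376 -129.99726945]
[ 627.18914035 -427.81900211   22.        ] [  73.05366362  -67.62957169 -178.06617115]
[ 606.34058834 -409.21943146   22.        ] [  73.01376456  -43.48590493 -164.00601777]
```

Clear of the hammer (130 mm sideways). Descend to z ≈ 23.

{"name": "servo_tool", "arguments": {
  "rows": [
    {"dx":0.04,"dy":0.0018,"dz":0.0004,"wx":0,"wy":0,"wz":0,"fingers":0},
    {"dx":0.04,"dy":0,"dz":0,"wx":0,"wy":0,"wz":0,"fingers":0},
    {"dx":0.0145,"dy":0,"dz":0,"wx":0,"wy":0,"wz":0,"fingers":0},
    {"dx":0,"dy":0,"dz":0,"wx":0,"wy":0,"wz":0,"fingers":0},
    {"dx":0,"dy":0,"dz":0,"wx":0,"wy":0,"wz":0,"fingers":0}
  ]
}}

```text
clock: 15.8
eef_pos: [595.5, -239.4, 24.7]
tool_rot: [-1.735, 1.568, -0.366]
force: [0.6, -0.0, 0.7]
width: 85.7
```

{"name": "servo_tool", "arguments": {
  "rows": [
    {"dx":0,"dy":0,"dz":0,"wx":0,"wy":0,"wz":0,"fingers":1},
    {"dx":0,"dy":0,"dz":0,"wx":0,"wy":0,"wz":0,"fingers":1},
    {"dx":0,"dy":0,"dz":0,"wx":0,"wy":0,"wz":0,"fingers":1},
    {"dx":0,"dy":0,"dz":0,"wx":0,"wy":0,"wz":0,"fingers":1},
    {"dx":0,"dy":0,"dz":0,"wx":0,"wy":0,"wz":0,"fingers":1}
  ]
}}

```text
clock: 16.42
eef_pos: [594.5, -239.5, 23.7]
tool_rot: [-2.438, 1.57, -1.069]
force: [-1.3, -1.0, 6.0]
width: 29.2
```

```bash
python3 - <<'E'
from h import *
st();snap('wrist','w14.png')
E
```

```text
t 16.425 tcp [ 594.5 -239.5   23.7] x [ 4.e-04 -8.e-04 -1.e+00] jaw 1.3694 F [-1.3 -1.   6. ] w 29.2 q [ 0.31  0.88  0.05  1.68 -0.06  0.58  1.76]
```

View pics/w14.png

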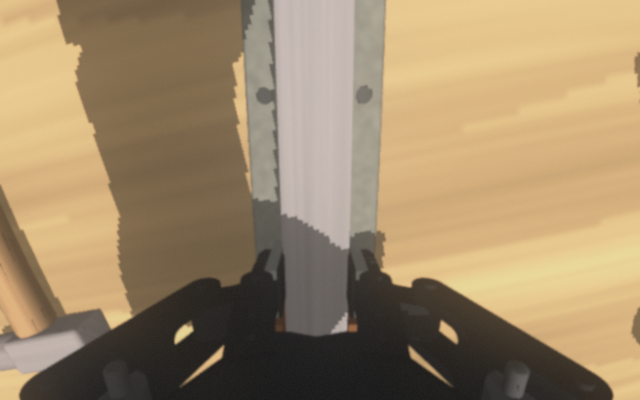

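{"name": "servo_tool", "arguments": {
  "rows": [
    {"dx":-0.012,"dy":0,"dz":0,"wx":0,"wy":0,"wz":0,"fingers":1},
    {"dx":-0.02,"dy":0,"dz":0,"wx":0,"wy":0,"wz":0,"fingers":1},
    {"dx":-0.03,"dy":0,"dz":0,"wx":0,"wy":0,"wz":0,"fingers":1},
    {"dx":-0.03,"dy":0,"dz":0,"wx":0,"wy":0,"wz":0,"fingers":1},
    {"dx":-0.03,"dy":0,"dz":0,"wx":0,"wy":0,"wz":0,"fingers":1}
  ]
}}

```text
clock: 17.1
eef_pos: [593.7, -237.7, 115.6]
tool_rot: [0.964, 1.569, 2.334]
force: [0.6, 0.9, -5.3]
width: 28.9
```

{"name": "servo_tool", "arguments": {
  "rows": [
    {"dx":-0.03,"dy":0,"dz":0,"wx":0,"wy":0,"wz":0,"fingers":1},
    {"dx":-0.03,"dy":0,"dz":0,"wx":0,"wy":0,"wz":0,"fingers":1},
    {"dx":-0.014,"dy":0,"dz":0,"wx":0,"wy":0,"wz":0,"fingers":1},
    {"dx":0,"dy":0,"dz":0,"wx":0,"wy":0,"wz":0,"fingers":1},
    {"dx":0,"dy":0,"dz":0,"wx":0,"wy":0,"wz":0,"fingers":1}
  ]
}}

```text
clock: 17.73
eef_pos: [593.5, -238.4, 169.1]
tool_rot: [1.335, 1.568, 2.705]
force: [-0.1, -0.5, -5.4]
width: 28.7
```

```bash
python3 - <<'E'
from h import *
st();im=snap('wrist','w15.png')
a=ctrl.get_image('scene')[60:225,85:285,::-1];b=ctrl.get_image('side')[60:200,220:380,::-1]
cv2.imwrite('pics/sd15.png',np.hstack([cv2.resize(a,(400,330)),cv2.resize(b,(377,330))]))
plan([523.4-67*np.cos(.198),197.8+67*np.sin(.198),162],1.5708-.198)
E
```

```text
t 17.725 tcp [ 593.5 -238.4  169.1] x [-0.0021  0.001  -1.    ] jaw 1.3699 F [-0.1 -0.5 -5.4] w 28.7 q [ 0.3   0.68  0.06  1.61 -0.05  0.85  1.75]
rot units(6deg) [-0.029  0.004 -0.019]
rot units(6deg) [ 2.9971e+01 -2.9000e-02 -6.0000e-03]
shift units [0.0103 0.2975 0.5512] rows>= 7.5 mm [  7.7 223.1 413.4]
```

View pics/sd15.png

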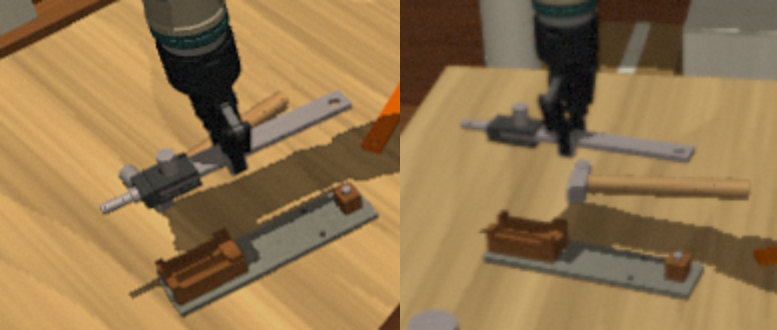

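View pics/w15.png

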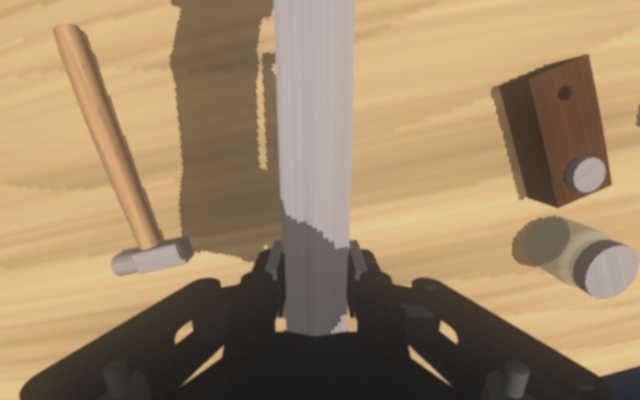

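{"name": "servo_tool", "arguments": {
  "rows": [
    {"dx":0,"dy":0.008,"dz":0.015,"wx":0,"wy":0,"wz":0,"fingers":1},
    {"dx":0,"dy":0.016,"dz":0.03,"wx":0,"wy":0,"wz":0,"fingers":1},
    {"dx":0,"dy":0.0248,"dz":0.0459,"wx":0,"wy":0,"wz":0,"fingers":1},
    {"dx":0,"dy":0.0248,"dz":0.0459,"wx":0,"wy":0,"wz":0,"fingers":1},
    {"dx":0,"dy":0.0248,"dz":0.0459,"wx":0,"wy":0,"wz":0,"fingers":1}
  ]
}}

```text
clock: 18.5
eef_pos: [548.6, -87.6, 170.1]
tool_rot: [0.532, 1.57, 1.903]
force: [-0.2, 1.2, -3.8]
width: 28.9
```

{"name": "servo_tool", "arguments": {
  "rows": [
    {"dx":0,"dy":0.0248,"dz":0.0459,"wx":0,"wy":0,"wz":0,"fingers":1},
    {"dx":0,"dy":0.0248,"dz":0.0459,"wx":0,"wy":0,"wz":0,"fingers":1},
    {"dx":0,"dy":0.0248,"dz":0.0459,"wx":0,"wy":0,"wz":0,"fingers":1},
    {"dx":0,"dy":0.0248,"dz":0.0459,"wx":0,"wy":0,"wz":0,"fingers":1},
    {"dx":0,"dy":0.0248,"dz":0.0459,"wx":0,"wy":0,"wz":0,"fingers":1}
  ]
}}

```text
clock: 19.12
eef_pos: [491.7, 99.4, 170.3]
tool_rot: [0.159, 1.57, 1.529]
force: [0.5, 0.8, -4.5]
width: 28.4
```

{"name": "servo_tool", "arguments": {
  "rows": [
    {"dx":0,"dy":0.0248,"dz":0.0459,"wx":0,"wy":0,"wz":0,"fingers":1},
    {"dx":0,"dy":0.0248,"dz":0.0459,"wx":0,"wy":0,"wz":0,"fingers":1},
    {"dx":0,"dy":0.015,"dz":0.028,"wx":0,"wy":0,"wz":0,"fingers":1},
    {"dx":0,"dy":0.008,"dz":0.015,"wx":0,"wy":0,"wz":0,"fingers":1},
    {"dx":0,"dy":0,"dz":0,"wx":0,"wy":0,"wz":0,"fingers":1}
  ]
}}

```text
clock: 19.75
eef_pos: [459.1, 208.0, 170.2]
tool_rot: [0.64, 1.571, 2.011]
force: [0.1, -0.2, -5.4]
width: 28.7
```

{"name": "servo_tool", "arguments": {
  "rows": [
    {"dx":0,"dy":0,"dz":0,"wx":0,"wy":0,"wz":0,"fingers":1},
    {"dx":0,"dy":0,"dz":0,"wx":0,"wy":0,"wz":0,"fingers":1}
  ]
}}

```text
clock: 20.0
eef_pos: [459.9, 205.9, 170.2]
tool_rot: [-2.79, 1.57, -1.423]
force: [0.1, 0.3, -4.8]
width: 28.7
```

```bash
python3 - <<'E'
from h import *
st();im=snap('wrist','w16.png')
snap('scene','s16.png',(200,80,480,320),2.8);snap('side','d16.png',(190,130,450,330),3)
plan([523.4-67*np.cos(.198),197.8+67*np.sin(.198),162],1.5708-.198)
E
```

```text
t 20.0 tcp [459.9 205.9 170.2] x [ 1.e-04 -6.e-04 -1.e+00] jaw 1.3675 F [ 0.1  0.3 -4.8] w 28.7 q [-0.55  0.51  0.1   1.99 -0.08  0.65  0.97]
rot units(6deg) [-0.042 -0.002 -0.   ]
rot units(6deg) [ 2.9958e+01 -0.0000e+00  3.0000e-03]
shift units [0.0109 0.0039 0.0052] rows>= 0.2 mm [8.2 2.9 3.9]
```

View pics/s16.png

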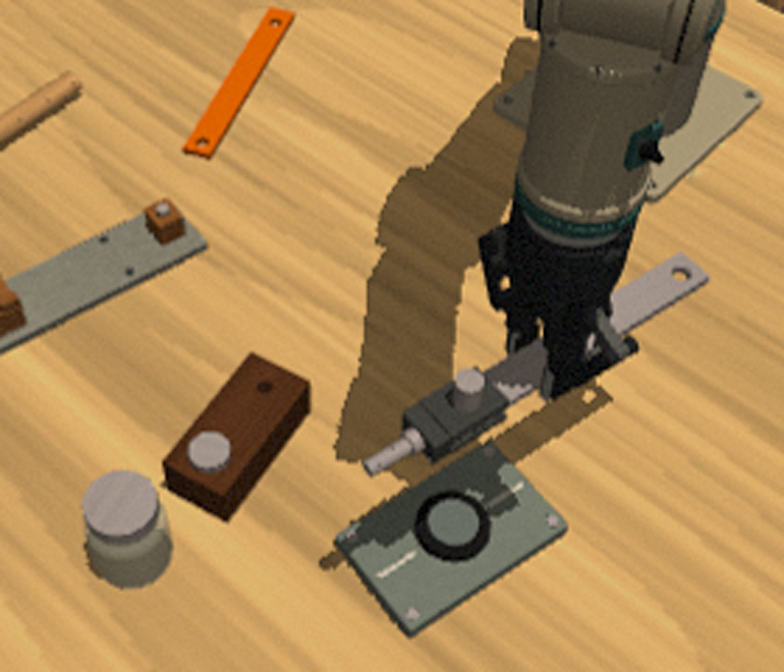

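View pics/d16.png

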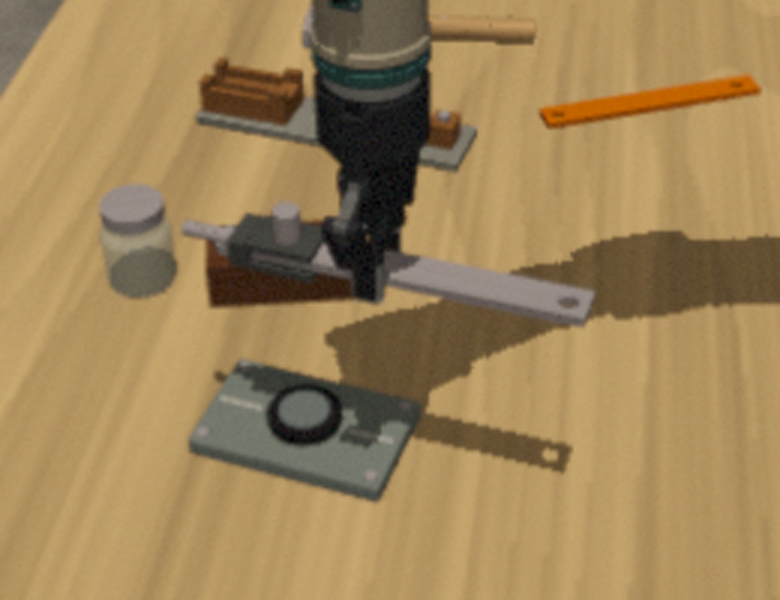

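{"name": "servo_tool", "arguments": {
  "rows": [
    {"dx":0.0055,"dy":0.002,"dz":0.0026,"wx":-0.02,"wy":0,"wz":0,"fingers":1},
    {"dx":0.0055,"dy":0.002,"dz":0.0026,"wx":-0.02,"wy":0,"wz":0,"fingers":1},
    {"dx":0,"dy":0,"dz":0,"wx":0,"wy":0,"wz":0,"fingers":1},
    {"dx":0,"dy":0,"dz":0,"wx":0,"wy":0,"wz":0,"fingers":1},
    {"dx":0,"dy":0,"dz":0,"wx":0,"wy":0,"wz":0,"fingers":1}
  ]
}}

```text
clock: 20.78
eef_pos: [457.5, 211.7, 162.0]
tool_rot: [-1.012, 1.571, 0.361]
force: [-0.2, -0.7, -4.2]
width: 28.4
```

```bash
python3 - <<'E'
from h import *
np.set_printoptions(suppress=True,precision=1)
st()
plan([523.4-67*np.cos(.198),197.8+67*np.sin(.198),162],1.5708-.198)
snap('scene','s17.png',(320,150,480,270),5);snap('side','d17.png',(230,180,400,290),4.7)
sc=ctrl.camera_info('scene');sd=ctrl.camera_info('side')
p,r,s=pose()
eye=p+r.apply([-18.3,-67,0])
for X in (eye+[0,0,35.5],eye+[0,0,11.5],p+r.apply([-18.3-4,138,0])): print(X,(proj(sc,X)-[320,150])*5,(proj(sd,X)-[230,180])*4.7)
E
```

```text
t 20.775 tcp [457.5 211.7 162. ] x [ 0.  0. -1.] jaw 1.3738 F [-0.2 -0.7 -4.2] w 28.4 q [-0.6  0.5  0.1  2.  -0.1  0.6  1. ]
rot units(6deg) [0. 0. 0.]
rot units(6deg) [-30.  -0.   0.]
shift units [ 0. -0. -0.] rows>= 0.0 mm [ 0.  -0.4 -0.6]
[523.2 198.5 215.8] [252.3 340.4] [262.8 109.7]
[523.2 198.5 191.8] [246.3 376.7] [265.9 151.7]
[322.1 238.7 184.3] [627.6 151.7] [705.6 257.9]
```

View pics/s17.png

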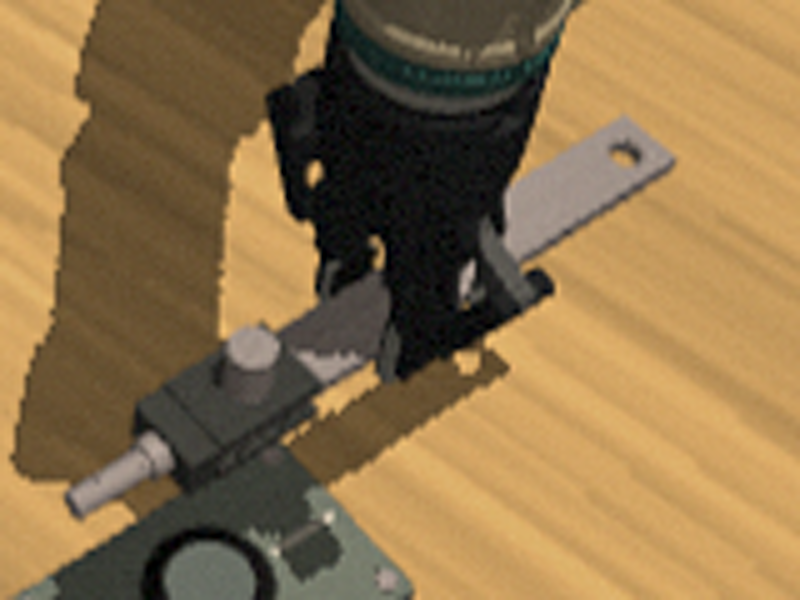

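View pics/d17.png

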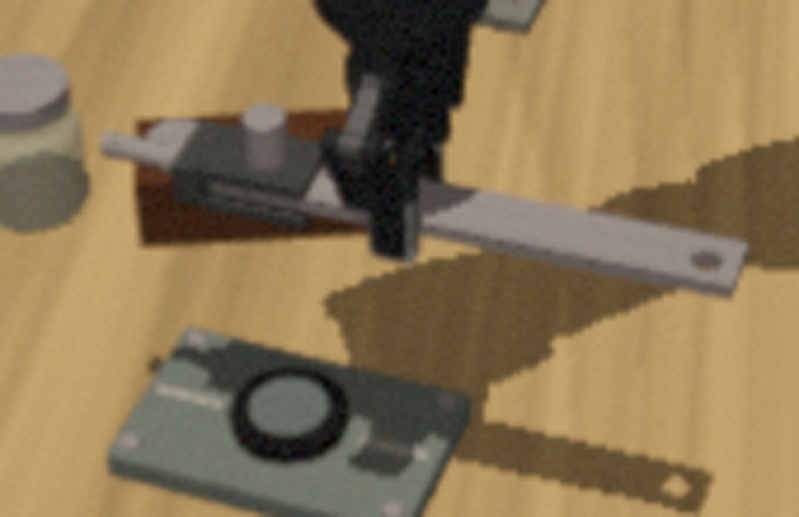

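```bash
python3 - <<'E'
from h import *
st(); print(np.abs(ctrl.read_state()['qd']).max()); print(ctrl.finish_job())
E
```

```text
t 20.875 tcp [457.5 211.7 162. ] x [ 2.e-04  1.e-04 -1.e+00] jaw 1.3738 F [-0.5  0.7 -5.5] w 28.7 q [-0.56  0.52  0.1   1.99 -0.08  0.63  0.97]
0.0014916266927522655
the job is handed in; nothing more can be done
None
```

The hanger is joined and held over the inspection camera, and I handed the job in at 20.9 s. No verdict comes back, so what follows rests on my own last checks.

**What I did:** I took the long tall-head pin from the stand and lowered it through the fork and the strap's eye. It met 4.4 N of contact as the head reached the fork's top face, and the pictures showed it fully in. I then gripped the steel strap about 13 mm from its middle towards the eye and lifted the hanger straight out of the jig. I carried it over the camera with the strap parallel to the camera's long side.

**Last checks:**
- **Grip:** the jaws stood at 28.7 mm on the 30 mm strap, with about 5 N of weight on the wrist and the arm still.
- **Position:** with the tool pose taken at face value, the eye is within about 1 mm sideways of the lens axis and at 180 mm above the table.
- **Direction:** the strap lies within about 0.01 rad of the camera's long side.
- **Disagreement:** both fixed cameras show the pin head about 3 mm lower than predicted. The tail hole is where predicted in the scene view and slightly low in the side view. This means the eye end sags slightly, roughly 0.015 rad, which is within tolerance, so I left it.
- **Bystanders:** I did not touch the short pin, tape, jar or hammer. I did not measure their positions again at the end.

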